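# Lever the bean grinder up onto its service foot

### The arm

A 6-joint arm with a two-finger parallel gripper is mounted at the origin on a cart in front of the work surface, level with it; the furniture and walls round the work are solid. World frame = base frame: x ahead of the robot, y to its left, z up, the work surface at z = 0. Lengths are in m, angles in rad, forces in N, time in s.
With the tool pointing down it reaches from about 0.425 to 0.95 m from the base axis. Payload 3.5 kg.
Tool frame: the origin (TCP) lies at the very end of the fingers, on their centre line; the grasp point (between the pads) lies 19 mm behind it; z points along the fingers, y is the line along which they close (so a half turn about z gives the same grasp; the last joint's range is limited). The gripper opens to 85 mm and grips with 20 to 120 N. Pads are 22 mm wide; open, the fingers measure 114 mm over their backs; the gripper's body (76 mm by 85 mm) begins 54 mm behind the grasp point. The pads swing forward as they close: fully open they stand 13 mm farther back than shut.
Start: joints at [1.139, 0.286, 1.577, -0, 1.279, -0.15], TCP at [0.188, 0.648, 0.231] pointing down, gripper open.
Joint ranges: [-2.77, 2.77], [-0.9, 2.22], [0.21, 2.48], [-1.53, 4.67], [0.24, 2.81], [-2.84, 2.84]. Speed limits (rad/s): [2.79, 2.79, 3.14, 3.14, 3.14, 3.14].

### API

Orientations are given as a unit quaternion [x, y, z, w].
In Python, from plant import ctrl gives the robot as it stands.
- The arm moves only by the tool carry_out, never from a script. Its argument "deltas" is one flat list of numbers, 6 for each row, row after row: the shift along the tool's x, y, z in m, then the turn, a rotation vector about the tool's x, y, z in rad. A call has 1 to 5 rows; each row is the pose to reach, as a shift and turn from the pose commanded when the call began, along the tool's axes at that moment; what a row does not reach only later rows make up. A row lasts 1/8 s, in which the tool goes at most 62.5 mm and 10.7 degrees, less where a joint would pass 70% of its speed; a pose out of reach is approached as far as the arm can. A call with a gripper value outside its range is refused whole. "grip" is the opening in per cent of the stroke, from 0 (shut) to 100 (fully open), set as the call begins (left out, the last holds). The fingers move at their own pace and stop on an object; "grip_force" is the grip in N (left out, the last holds). Time passes only in rows, so rows that repeat a pose let the fingers close. It gives the time, the measured TCP pose, the force, the opening and the grip force at its end, in the units of the state.
- ctrl.get_state(): the state, without advancing time (a new reading comes with each control period).
- ctrl.read_camera(name): name is "scene" or "side" or "wrist"; returns (picture, depth): 400x640x3 uint8, red, green, blue; 400x640 float32, m along the optical axis (not along the pixel's ray), 0 where there is no reading.
- ctrl.camera_model(name): a dict with "intrinsics" (3x3 intrinsics, pixels), "k1" (the pictures are not rectified: a ray, as slopes to the right and down, at radius r is drawn at 1 + k1 r^2 times it, then the intrinsics apply), "extrinsics" (4x4, takes a point from world to camera coordinates); the wrist camera has in their place "hand_eye" (4x4, takes a point from camera to tool coordinates, whose origin is the TCP and whose axes are the flange's). Camera axes: x right, y down, z forward; pixel columns grow to the right and rows downward; lengths in m; the calibration is good to about 2 mm. A picture is of the moment at which its call begins: read the wrist's pose just before it. camera_model takes no time and is no camera call.
- ctrl.sign_off(): hands the job in; it is judged then, once.
Trained networks look in the newest picture that a camera, given by its name, has taken for a name from the list of things; names that differ only in an ending like _2 or _b are one class to them, and where a whole thing is asked for, a point or a joint stands for the part that bears it (a point fixed in the world has none). Each returns a list of dicts, best first, with "score" (0 to 1); they miss things now and then, are a little off and sometimes report something else, mostly with a low value. They report only what shows in the picture. A call takes as long as a camera call. They do not tell look-alikes from the thing itself.
- ctrl.find_in(camera, query): "uv" ([column, row] in pixels, amid what is visible of it).
The state is a dict: "time": time; "qpos": joint angles; "dq": joint speeds; "joint_efforts": joint torques, N m; "eef_pos": TCP position; "tcp_rot": TCP orientation; "contact_force": force on the tool from outside, world axes, zero at the start; "wrist_torque": the same for the moment, N m; "opening": opening from 0.0 (shut) to 1.0 (fully open); "finger_force": force on a finger pad.
Only numpy, scipy, OpenCV 4.12 (cv2) and the standard library are available. Lean on these libraries where they do the work, as an engineer would, in place of code of your own. Each camera call takes 0.05 s, during which the arm holds its last target. There are 200 camera calls.

### The job

The bean grinder is too heavy to lift by hand: with the pry bar laid over the fulcrum block and its tip under the grinder's front edge at the yellow mark, lever the front up until the red service foot swings fully down, lifting no more than about 2 mm beyond what the foot needs, and ease the grinder gently down onto the foot. Then take the bar out and lay it flat on the worktop, well clear of the grinder and the block. Touch the grinder with the bar only, do not ram it, shove it or the block out of place, and leave the other things alone.

Things in the scene. Friction and masses are not known exactly. Their poses are not given: they have to be found in the camera images.
- grinder: Bean grinder, about 5 kg (varies by a quarter). Dark base plate 170 deep (x) x 200 wide (y), 24 to 50 mm above the worktop, on four feet 24 mm across at x -62 and 70, y +-82 mm; aluminium housing from x = -31 mm back, amber hopper to z = 259. Origin: centre of footprint; front face (yellow mark) looks along -x, at x = -85. Pried up it rocks on the rear feet (edge x = 82); slides if pushed.
- pry_edge (a point): Lower front edge of the base plate at the middle of the yellow mark (grinder x = -85, y = -40, z = 24 mm; axes as the grinder's). The gap under it is 24 mm high and open 30 mm to either side; 26 mm behind the edge a stop rib, 4 to 24 mm above the worktop, closes it.
- grinder_heel (a point): Middle of the line along which the grinder rocks: on the worktop at grinder x = +82, y = 0 mm.
- service_foot (a joint): Angle (rad) of the red foot swinging across the front face about an x axis at grinder x -95, y 30, z 40 mm. At the start it leans to +y, tip on the worktop; it grows as it swings down: 1.05 = straight down; stop at 1.15, past centre, locks under load. A light spring drives it. Pivot to tip end 52 mm plus 0 to 11 mm of screw, unknown: the front must rise 12 to 23 mm before it can go over.
- foot_tip (a point): End of the service foot's rubber tip (ball, 12 mm diameter). Its height over the worktop, once the foot is fully down, tells how much more than needed the grinder is raised.
- block: Loose fulcrum block, 0.45 kg, standing in front of the yellow mark: light wood base 46 (x) x 70 (y) x 20 mm high carrying a round-topped steel ridge along its y (24 mm thick; top rounded to 12 mm radius about an axis 28 mm high; top 40 mm above the worktop). Origin: centre of its underside; the ridge axis is 50 to 62 mm in front of the pry edge.
- bar: Straight pry bar, 300 mm, 0.25 kg, at first lying flat. Orange handle 24 wide x 20 high from x = -150 to -25 mm; steel blade 22 wide, 8 mm thick to x = 98, then 5 mm thick to the tip at x = 150. The underside is one flat face. Origin: middle of the underside; x points to the tip, z up as it lies.
- bar_tip (a point): Middle of the pry bar's tip end, at bar x = 150, y = 0, z = 2.5 mm.
- salt_jar: Bystander: glass salt jar with dark cap, 45 mm diameter, 105 mm high, origin at the centre of its foot.
- tin_a: Bystander: food tin, 75 mm diameter, 58 mm high, origin at the centre of its foot.
- mug_b: Bystander: green and white mug, 78 x 116 mm with handle, 101 mm high, origin at the centre of its foot.
Things that resemble listed ones, but are neither listed nor needed, are in the scene too. Of the things that look like the block, the larger one is meant.

How it is judged:
By the outcome, as a careful person would: the job done as asked, in the order asked, and still so for the second after the job is handed in, with the robot touching nothing.
It also fails if it takes over 72 s, if anything falls off the work surface, if the arm or the gripper's body presses on something with over 40 N, if the wrist force passes 120 N, or if a joint passes its speed limit or range.

## Working session

There is one attempt and no reset: what is moved stays moved. The work goes in short steps, Python scripts to look and compute and a tool call to move; the robot and the scene stay as the last step left them, time stands still between calls to the robot, and variables do not carry over. Pictures are saved under pics/ and viewed, at most 10 in all, crops included, and the job is handed in when it is done.

Besides the shell and the picture viewer there is one more tool, called in YAML: its name, and indented under it one key for each argument. carry_out: Moves the arm, as the interface text tells. Its arguments: {"type":"object","properties":{"deltas":{"type":"array"},"grip":{"type":"number"},"grip_force":{"type":"number"}},"required":["deltas"]}

```bash
ls; mkdir -p pics
cat > h.py <<'E'
import numpy as np, cv2
from plant import ctrl
from scipy.spatial.transform import Rotation as R
def T_cw(name, st=None):
    m=ctrl.camera_model(name)
    if name!='wrist': return np.linalg.inv(np.array(m['extrinsics']))
    st=st or ctrl.get_state()
    T=np.eye(4);T[:3,:3]=R.from_quat(st['tcp_rot']).as_matrix();T[:3,3]=st['eef_pos']
    return T@np.array(m['hand_eye'])
def ray(name,uv):
    m=ctrl.camera_model(name);K=np.array(m['intrinsics'])
    return cv2.undistortPoints(np.array(uv,float).reshape(-1,1,2),K,np.array([m['k1'],0,0,0.]),None,None).reshape(-1,2)
def pts(name,uv,depth,T):
    uv=np.array(uv,float).reshape(-1,2)
    s=ray(name,uv); d=np.array([depth[int(round(v)),int(round(u))] for u,v in uv])
    return (T@np.c_[s*d[:,None],d,np.ones(len(d))].T).T[:,:3]
def onplane(name,uv,z,T):
    s=ray(name,uv); D=(T[:3,:3]@np.c_[s,np.ones(len(s))].T).T; o=T[:3,3]
    t=(z-o[2])/D[:,2]; return o+D*t[:,None]
def cloud(name,depth,T):
    vv,uu=np.mgrid[0:400,0:640]; s=ray(name,np.c_[uu.ravel(),vv.ravel()]); d=depth.ravel()[:,None]
    P=(T[:3,:3]@np.c_[s*d,d].T).T+T[:3,3]; P[d[:,0]==0]=np.nan
    return P.reshape(400,640,3)
def proj(name,P,T):
    m=ctrl.camera_model(name);K=np.array(m['intrinsics']); E=np.linalg.inv(T)
    return cv2.projectPoints(np.array(P,float).reshape(-1,1,3),cv2.Rodrigues(E[:3,:3])[0],E[:3,3],K,np.array([m['k1'],0,0,0.]))[0].reshape(-1,2)
def save(n,p): cv2.imwrite('pics/'+n+'.png',p[:,:,::-1])
E
python3 - <<'E'
from h import *
np.set_printoptions(precision=4,suppress=True)
s=ctrl.get_state();print({k:np.round(v,3) for k,v in s.items()})
ims=[]
for c in ['scene','side']:
    p,d=ctrl.read_camera(c);np.savez(c+'0',p=p,d=d);T=T_cw(c)
    ims.append(p)
    print(c,T[:3,3],T[:3,2])
    for q in ['grinder','pry_edge','service_foot','block','bar','bar_tip','salt_jar','tin_a','mug_b']:
        for r in ctrl.find_in(c,q)[:3]:
            uv=r['uv'];print(q,np.round(uv),round(r['score'],2),pts(c,uv,d,T)[0])
save('scene0',ims[0]);save('side0',ims[1])
E
```

```text
pics
{'time': np.float64(0.0), 'qpos': array([ 1.139,  0.287,  1.578, -0.   ,  1.279, -0.15 ]), 'dq': array([-0.001, -0.001, -0.001,  0.001,  0.001,  0.   ]), 'joint_efforts': array([ -0.   , -40.598, -29.263,  -0.   ,   0.006,  -0.   ]), 'eef_pos': array([0.187, 0.648, 0.23 ]), 'tcp_rot': array([ 0.14 ,  0.99 , -0.001, -0.   ]), 'contact_force': array([ 0.645,  0.809, -0.007]), 'wrist_torque': array([-0.05 , -0.015, -0.013]), 'finger_force': np.float64(0.0), 'opening': np.float64(0.997)}
scene [0.1708 0.5651 0.8179] [ 0.3441 -0.5883 -0.7318]
grinder [356. 157.] 0.19 [ 0.5092 -0.2744  0.0372]
pry_edge [383. 129.] 0.92 [ 0.4603 -0.3417  0.1189]
service_foot [351. 156.] 0.37 [ 0.5427 -0.3086  0.0012]
block [372. 182.] 0.93 [ 0.4273 -0.215   0.0217]
block [335. 189.] 0.74 [ 0.5119 -0.1405  0.0151]
bar [273. 332.] 0.64 [0.4275 0.3097 0.0183]
bar_tip [275. 337.] 0.68 [0.418  0.3162 0.0183]
salt_jar [288. 180.] 0.63 [ 0.6205 -0.0598  0.0687]
tin_a [304. 160.] 0.89 [ 0.6323 -0.168   0.0555]
mug_b [200. 274.] 0.79 [0.6639 0.2761 0.0147]
mug_b [288. 182.] 0.53 [ 0.6209 -0.0607  0.0615]
side [0.2729 0.8481 0.8274] [ 0.1993 -0.7423 -0.6398]
grinder [361. 126.] 0.94 [ 0.47   -0.3457  0.1203]
pry_edge [362. 129.] 0.9 [ 0.4651 -0.3482  0.1094]
service_foot [337. 164.] 0.41 [ 0.5294 -0.2922  0.0018]
block [359. 177.] 0.76 [ 0.4432 -0.2145  0.0261]
block [330. 190.] 0.59 [ 0.5128 -0.1411  0.0161]
block [318. 326.] 0.36 [0.4218 0.3113 0.0172]
bar [312. 329.] 0.7 [0.4324 0.3238 0.0192]
bar_tip [361. 124.] 0.62 [ 0.4679 -0.3385  0.13  ]
bar_tip [318. 325.] 0.59 [0.4225 0.3105 0.0176]
salt_jar [288. 189.] 0.93 [ 0.6159 -0.07    0.0531]
tin_a [296. 169.] 0.7 [ 0.6225 -0.1636  0.0555]
tin_a [313. 326.] 0.3 [0.4306 0.3158 0.02  ]
mug_b [220. 286.] 0.93 [0.6646 0.2704 0.0194]
mug_b [359. 126.] 0.16 [ 0.476  -0.339   0.1228]
```

View pics/scene0.png

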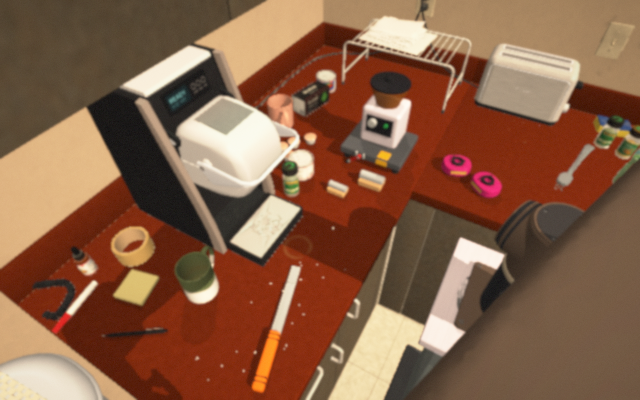

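Run:
```python
import cv2
p=cv2.imread('pics/scene0.png')[90:230,250:430]; cv2.imwrite('pics/crop0.png',cv2.resize(p,None,fx=4,fy=4,interpolation=cv2.INTER_CUBIC))
```

```text
(no output)
```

View pics/crop0.png

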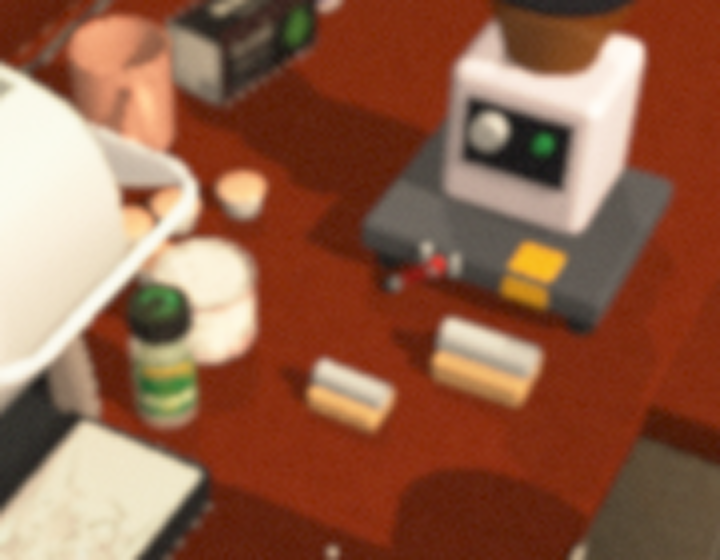

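The picture shows the orange pry bar at (275,330), with its tip at (296,268), and the grinder at (383,130) with the yellow mark at (383,157). There are two block-like things: a larger one at (372,181) in front of the mark, and a smaller one at (337,188). The crop confirms that the larger one is the block. The only other bar-like thing is the red and white pen at (75,305), and the orange bar is clearly the right one.

Run:
```python
from h import *
np.set_printoptions(precision=4,suppress=True)
for c in ['scene','side']:
    z=np.load(c+'0.npz');p,d=z['p'],z['d'];T=T_cw(c);P=cloud(c,d,T)
    hsv=cv2.cvtColor(p,cv2.COLOR_RGB2HSV).astype(int)
    X,Y,Z=P[...,0],P[...,1],P[...,2]
    tab=P[(abs(Z)<.01)&(X>.35)&(X<.8)&(abs(Y)<.4)];print(c,'table z',np.median(tab[:,2]),tab[:,2].std())
    near=(X>.3)&(X<.6)&(Y>0.05)&(Y<.5)&(Z>0.012)&(Z<.04)
    m=near
    q=P[m][:,:2];r=cv2.minAreaRect((q*1000).astype(np.float32));print('bar-hi',m.sum(),r,np.median(Z[m]))
    b=(X>.3)&(X<.6)&(Y>0.0)&(Y<.5)&(Z>0.004)&(Z<.04);q=P[b][:,:2]
    r=cv2.minAreaRect((q*1000).astype(np.float32));print('bar all',b.sum(),r)
    g=(X>.3)&(X<.65)&(Y<-.22)&(Y>-.55)&(Z>.043)&(Z<.057)&(hsv[...,1]<110)
    r=cv2.minAreaRect((P[g][:,:2]*1000).astype(np.float32));print('plate',g.sum(),r,np.median(Z[g]));print(cv2.boxPoints(r))
    yl=(hsv[...,0]>18)&(hsv[...,0]<32)&(hsv[...,1]>150)&(hsv[...,2]>120)&(Y<-.2)&(X<.65)&(Z>.0)
    if yl.sum():print('yellow',yl.sum(),np.median(P[yl],0),P[yl].min(0),P[yl].max(0))
    k=(X>.36)&(X<.48)&(Y<-.17)&(Y>-.26)&(Z>.028)&(Z<.046)
    r=cv2.minAreaRect((P[k][:,:2]*1000).astype(np.float32));print('ridge',k.sum(),r,P[k][:,2].max());print(cv2.boxPoints(r))
```

```text
scene table z 0.00012120631027212614 0.0022596669135523015
bar-hi 1724 ((506.20294189453125, 242.57188415527344), (103.26978302001953, 427.5071716308594), 27.853710174560547) 0.024790394552865302
bar all 2875 ((462.66033935546875, 247.86856079101562), (491.9539794921875, 280.8091125488281), 89.11670684814453)
plate 1221 ((474.5383605957031, -339.6888427734375), (198.11659240722656, 234.56422424316406), 1.1293132305145264) 0.050233381846056635
[[ 373.1878 -224.3818]
 [ 377.8108 -458.9005]
 [ 575.8889 -454.9958]
 [ 571.2659 -220.4772]]
yellow 215 [-0.1411 -0.7592  0.0267] [-0.2447 -0.8973  0.0015] [ 0.4499 -0.2852  0.0585]
ridge 164 ((434.80059814453125, -224.5511474609375), (70.56802368164062, 21.322635650634766), 3.874479055404663) 0.043793667888747057
[[ 398.8768 -216.2984]
 [ 400.3176 -237.5723]
 [ 470.7244 -232.8039]
 [ 469.2836 -211.53  ]]
side table z 0.0008188932570358243 0.002168431648431486
bar-hi 1502 ((506.1307067871094, 242.8996124267578), (100.16197967529297, 423.4518737792969), 28.54454231262207) 0.02331779697997055
bar all 2661 ((462.15191650390625, 247.50332641601562), (273.7953796386719, 497.6521301269531), 0.624315083026886)
plate 1144 ((477.90728759765625, -340.8997802734375), (198.5957489013672, 232.662353515625), 0.36700111627578735) 0.05085980357690961
[[ 377.8663 -225.207 ]
 [ 379.3566 -457.8646]
 [ 577.9482 -456.5925]
 [ 576.458  -223.9349]]
yellow 191 [ 0.2069 -0.3855  0.0259] [-0.241  -0.901   0.0002] [ 0.4542 -0.2861  0.1074]
ridge 161 ((439.0286560058594, -224.7981719970703), (69.62969207763672, 26.276426315307617), 4.108026504516602) 0.04456924658557426
[[ 403.3621 -214.1877]
 [ 405.2444 -240.3967]
 [ 474.6953 -235.4086]
 [ 472.8129 -209.1997]]
```

```bash
cat >> h.py <<'E'
def delta(pos,Rt,st=None):
    st=st or ctrl.get_state(); Rc=R.from_quat(st['tcp_rot'])
    return np.round(Rc.inv().apply(np.array(pos)-st['eef_pos']),4), np.round((Rc.inv()*Rt).as_rotvec(),3)
def down(yaw): # tool z down, tool x at heading yaw
    c,s=np.cos(yaw),np.sin(yaw); return R.from_matrix(np.array([[c,s,0],[s,-c,0],[0,0,-1.]]))
E
python3 - <<'E'
from h import *
np.set_printoptions(precision=4,suppress=True)
print(ctrl.camera_model('wrist'))
print(R.from_quat(ctrl.get_state()['tcp_rot']).as_matrix())
for c in ['scene','side']:
    z=np.load(c+'0.npz');p,d=z['p'],z['d'];T=T_cw(c);P=cloud(c,d,T)
    hsv=cv2.cvtColor(p,cv2.COLOR_RGB2HSV).astype(int);X,Y,Z=P[...,0],P[...,1],P[...,2]
    box=(X>.34)&(X<.56)&(Y>.0)&(Y<.5)
    o=box&(hsv[...,0]>8)&(hsv[...,0]<20)&(hsv[...,1]>190)&(hsv[...,2]>190)&(Z>.01)
    b=box&(hsv[...,1]<110)&(hsv[...,2]>100)&(Z<.03)&(Z>.002)
    for m in (o,b):
        m=cv2.morphologyEx(m.astype(np.uint8),cv2.MORPH_OPEN,np.ones((3,3)))>0
        r=cv2.minAreaRect((P[m][:,:2]*1000).astype(np.float32));print(c,m.sum(),r,np.median(P[m],0))
E
```

```text
{'intrinsics': array([[348.9167,   0.    , 320.498 ],
       [  0.    , 348.9167, 199.8093],
       [  0.    ,   0.    ,   1.    ]]), 'k1': -0.05195639505937473, 'hand_eye': array([[ 0.0002, -0.9625, -0.2713,  0.068 ],
       [ 1.    ,  0.0003, -0.0003, -0.0002],
       [ 0.0004, -0.2713,  0.9625, -0.1426],
       [ 0.    ,  0.    ,  0.    ,  1.    ]])}
[[-0.9606  0.278  -0.    ]
 [ 0.278   0.9606  0.    ]
 [ 0.      0.     -1.    ]]
scene 706 ((408.6175842285156, 364.2403869628906), (25.01009178161621, 121.34207153320312), 16.509227752685547) [0.4063 0.3683 0.0192]
scene 637 ((452.8260803222656, 218.61398315429688), (23.840974807739258, 171.63888549804688), 16.708911895751953) [0.4495 0.2262 0.0071]
side 0 ((0.0, 0.0), (0.0, 0.0), 0.0) [nan nan nan]
side 543 ((456.9292297363281, 215.74844360351562), (20.7108154296875, 170.3394012451172), 16.441802978515625) [0.4555 0.2231 0.0076]
  return _methods._mean(a, axis=axis, dtype=dtype,
  ret = um.true_divide(
```

Run:
```python
from h import *
print(delta([.42,.328,.16],down(np.radians(106.8))))
```

```text
(array([-0.3123, -0.2432,  0.0713]), array([ 0.   , -0.   ,  0.996]))
```

carry_out:
  deltas: [-0.039, -0.0305, 0.009, 0, 0, 0.125, -0.078, -0.061, 0.018, 0, 0, 0.25, -0.117, -0.0915, 0.027, 0, 0, 0.375, -0.156, -0.122, 0.036, 0, 0, 0.498]
  grip: 70

```text
time: 1.5
eef_pos: [0.3044, 0.4866, 0.1953]
tcp_rot: [0.382, 0.924, 0.0, 0.0]
contact_force: [0.6, 0.1, 0.7]
opening: 0.697
finger_force: 0.0
```

carry_out:
  deltas: [-0.049, -0.008, 0.009, 0, 0, 0.125, -0.098, -0.0165, 0.018, 0, 0, 0.25, -0.1465, -0.0245, 0.027, 0, 0, 0.375, -0.1953, -0.0327, 0.036, 0, 0, 0.498, -0.1953, -0.0327, 0.036, 0, 0, 0.498]

```text
time: 2.12
eef_pos: [0.4208, 0.3248, 0.1587]
tcp_rot: [0.598, 0.801, -0.001, -0.0]
contact_force: [-0.0, -0.3, 0.1]
opening: 0.7
finger_force: 0.0
```

```bash
cat > bar.py <<'E'
from h import *
np.set_printoptions(precision=4,suppress=True)
s=ctrl.get_state();p,d=ctrl.read_camera('wrist');T=T_cw('wrist',s);P=cloud('wrist',d,T);save('w1',p)
hsv=cv2.cvtColor(p,cv2.COLOR_RGB2HSV).astype(int)
print(s['eef_pos'],s['contact_force'],s['opening'])
o=(hsv[...,0]>6)&(hsv[...,0]<22)&(hsv[...,1]>170)&(hsv[...,2]>180)&(P[...,2]>.01)
b=(hsv[...,1]<90)&(hsv[...,2]>100)&(P[...,2]>.003)&(P[...,2]<.02)
for m in (o,b):
    m=cv2.morphologyEx(m.astype(np.uint8),cv2.MORPH_OPEN,np.ones((5,5)))
    n,l,st,_=cv2.connectedComponentsWithStats(m);k=1+st[1:,4].argmax();m=l==k
    r=cv2.minAreaRect((P[m][:,:2]*1000).astype(np.float32));print(m.sum(),r,np.median(P[m],0))
E
python3 bar.py
```

```text
[0.4208 0.3248 0.1587] [-0.0139 -0.2984  0.1343] 0.6999566780412456Traceback (most recent call last):
  File "bar.py", line 10, in <module>
    n,l,st,_=cv2.connectedComponentsWithStats(m);k=1+st[1:,4].argmax();m=l==k
                                                     ~~~~~~~~~~~~~~~^^
ValueError: attempt to get argmax of an empty sequence
```

View pics/w1.png

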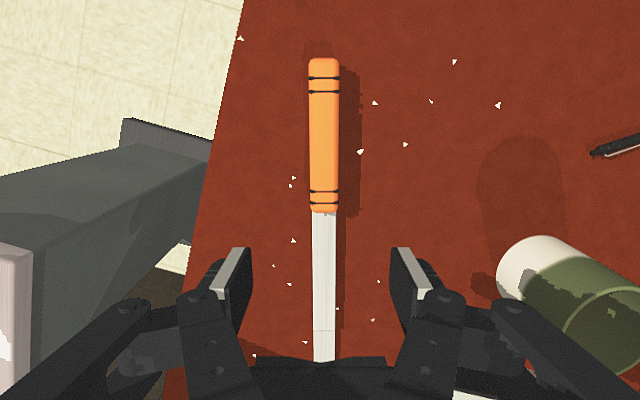

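The wrist view shows the bar upright in the image. The handle runs from (324,58) to (324,212), the blade goes down to (324,360), and the fingers straddle the blade with free space around them.

Run:
```python
from h import *
np.set_printoptions(precision=4,suppress=True)
s=ctrl.get_state();p,d=ctrl.read_camera('wrist');T=T_cw('wrist',s)
hsv=cv2.cvtColor(p,cv2.COLOR_RGB2HSV)
print(hsv[130,324],hsv[260,324],d[130,324],pts('wrist',[[324,130],[324,260],[400,100]],d,T))
o=((hsv[...,0]>5)&(hsv[...,0]<22)&(hsv[...,1]>150)&(hsv[...,2]>215)).astype(np.uint8)
o[:, :280]=0;o[:,370:]=0
r=cv2.minAreaRect(np.argwhere(o)[:,::-1].astype(np.float32));print(o.sum(),r)
b=cv2.boxPoints(r);b=b[b[:,1].argsort()]
e=onplane('wrist',[b[:2].mean(0),b[2:].mean(0)],.02,T);print(e,np.linalg.norm(e[0]-e[1]),np.degrees(np.arctan2(*(e[1]-e[0])[1::-1])))
u=(e[1]-e[0])/np.linalg.norm(e[1]-e[0]); t=e.mean(0)+u*.0375; t[2]=.002
print('grasp',t,delta(t,down(np.arctan2(-u[1],-u[0]))), R.from_quat(s['tcp_rot']).as_matrix()[:,0])
```

```text
[ 16 165 246] [ 23  14 226] 0.27722743 [[ 0.4097  0.3715  0.0199]
 [ 0.4441  0.2582  0.0086]
 [ 0.4643  0.4123 -0.0014]]
3959 ((323.4999694824219, 136.99998474121094), (28.999996185302734, 151.99996948242188), 0.0)
[[0.3944 0.4211 0.02  ]
 [0.4294 0.305  0.02  ]] 0.1212561967961331 -73.21081458514159
grasp [0.4227 0.3272 0.002 ] (array([-0.0009,  0.003 ,  0.1575]), array([-0.   , -0.   , -0.001])) [-0.2865  0.9581  0.0002]
```

carry_out:
  deltas: [0, 0.003, 0.04, 0, 0, 0, -0.001, 0.003, 0.09, 0, 0, 0, -0.001, 0.003, 0.13, 0, 0, 0, -0.001, 0.003, 0.155, 0, 0, 0, -0.001, 0.003, 0.155, 0, 0, 0]

```text
time: 2.85
eef_pos: [0.4203, 0.3275, 0.0025]
tcp_rot: [0.595, 0.803, -0.002, -0.001]
contact_force: [-0.9, 0.2, 0.5]
opening: 0.701
finger_force: 0.0
```

carry_out:
  deltas: [0, 0, 0, 0, 0, 0, 0, 0, 0, 0, 0, 0, 0, 0, 0, 0, 0, 0, 0, 0, 0, 0, 0, 0]
  grip: 0
  grip_force: 80

```text
time: 3.35
eef_pos: [0.4239, 0.3282, 0.0065]
tcp_rot: [0.596, 0.803, 0.002, 0.001]
contact_force: [-2.6, 0.8, 6.8]
opening: 0.251
finger_force: 80.9
```

carry_out:
  deltas: [0, 0, -0.03, 0, 0, 0, 0, 0, -0.08, 0, 0, 0, 0, 0, -0.13, 0, 0, 0, 0, 0, -0.15, 0, 0, 0]

```text
time: 3.85
eef_pos: [0.424, 0.3278, 0.1581]
tcp_rot: [0.596, 0.803, 0.003, 0.001]
contact_force: [0.5, 0.2, -3.0]
opening: 0.255
finger_force: 80.0
```

Run:
```python
from h import *
np.set_printoptions(precision=3,suppress=True)
z=np.load('scene0.npz');P=cloud('scene',z['d'],T_cw('scene'))
for y in np.arange(-.3,.4,.05):
    m=(P[...,1]>y)&(P[...,1]<y+.05)&(P[...,2]>.1)&(P[...,0]>.3)&(P[...,0]<1)
    if m.sum()>5: print(round(y,2),m.sum(),np.percentile(P[m][:,0],[1,10]),np.percentile(P[m][:,2],[5,95]))
print(delta([.49,.02,.26],down(np.radians(94))), delta([.44,.17,.26],down(np.radians(100))))
```

```text
-0.15 7 [0.617 0.619] [0.104 0.106]
-0.1 182 [0.605 0.611] [0.102 0.54 ]
-0.05 1575 [0.554 0.601] [0.283 0.545]
-0.0 2298 [0.539 0.579] [0.287 0.559]
0.05 3601 [0.54  0.574] [0.282 0.572]
0.1 4807 [0.54  0.578] [0.25  0.587]
0.15 12819 [0.578 0.647] [0.132 0.584]
0.2 2261 [0.651 0.652] [0.535 0.63 ]
0.25 3122 [0.651 0.652] [0.539 0.645]
0.3 4376 [0.651 0.652] [0.542 0.661]
0.35 5242 [0.651 0.652] [0.543 0.668]
(array([-0.314, -0.025, -0.102]), array([ 0.006, -0.002,  0.223])) (array([-0.156, -0.03 , -0.102]), array([ 0.006, -0.001,  0.118]))
```

Run:
```python
from h import *
np.set_printoptions(precision=4,suppress=True)
T=T_cw('scene')
f=lambda x,y:(250+(x+.5)/4-.5, 90+(y+.5)/4-.5)
q=onplane('scene',[f(364,222),f(592,300),f(674,182),f(533,280)],.05,T);print(q,np.linalg.norm(q[0]-q[1]),np.linalg.norm(q[1]-q[2]))
im=[]
for c in ['scene','side']:
    z=np.load(c+'0.npz');p,d=z['p'],z['d'];T=T_cw(c);P=cloud(c,d,T)
    hsv=cv2.cvtColor(p,cv2.COLOR_RGB2HSV).astype(int);X,Y,Z=P[...,0],P[...,1],P[...,2]
    g=(X>.3)&(X<.65)&(Y<-.2)&(Y>-.55)&(Z>.042)&(Z<.06)&(hsv[...,1]<90)&(hsv[...,2]<130)
    g=cv2.morphologyEx(g.astype(np.uint8),cv2.MORPH_OPEN,np.ones((3,3)));n,l,st,_=cv2.connectedComponentsWithStats(g);g=l==1+st[1:,4].argmax()
    r=cv2.minAreaRect((P[g][:,:2]*1000).astype(np.float32));print(c,g.sum(),r);print(cv2.boxPoints(r))
    yl=(hsv[...,0]>16)&(hsv[...,0]<32)&(hsv[...,1]>150)&(hsv[...,2]>120)&(Y<-.25)&(Y>-.35)&(X>.38)&(X<.5)&(Z>.02)
    top=yl&(Z>.047);print('yel top',top.sum(),P[top].mean(0),'face',P[yl&(Z<.042)].mean(0))
    # ridge: line fit of highest points per column
    k=(X>.38)&(X<.49)&(Y<-.18)&(Y>-.255)&(Z>.034)&(Z<.05)&(hsv[...,1]<90)
    v=cv2.fitLine(P[k][:,:2].astype(np.float32),cv2.DIST_HUBER,0,.01,.01).ravel();e=(P[k][:,:2]-v[2:])@v[:2];print('ridge',k.sum(),v,P[k].mean(0),e.min(),e.max())
    w=p[100:210,300:430];im.append(cv2.resize(w,None,fx=4,fy=4,interpolation=cv2.INTER_CUBIC))
```

```text
[[ 0.5713 -0.2886  0.05  ]
 [ 0.382  -0.2902  0.05  ]
 [ 0.376  -0.4558  0.05  ]
 [ 0.429  -0.2896  0.05  ]] 0.1892977882296114 0.16570521932571583
scene 610 ((510.3526611328125, -354.07965087890625), (138.79946899414062, 124.70171356201172), 89.61788940429688)
[[ 447.5403 -423.062 ]
 [ 572.2393 -423.8937]
 [ 573.165  -285.0973]
 [ 448.466  -284.2656]]
yel top 105 [ 0.4343 -0.3075  0.0513] face [ 0.4346 -0.2894  0.0348]
ridge 117 [ 0.9995  0.0316  0.434  -0.2236] [ 0.4341 -0.2248  0.0382] -0.03430233033527671 0.035918190829748065
side 1061 ((477.7178955078125, -369.3017272949219), (198.16204833984375, 171.2223663330078), 0.0302863921970129)
[[ 378.5916 -283.7429]
 [ 378.6821 -454.9653]
 [ 576.8442 -454.8605]
 [ 576.7537 -283.6382]]
yel top 74 [ 0.4388 -0.309   0.0519] face [ 0.4382 -0.289   0.0357]
ridge 108 [ 0.9997  0.0239  0.439  -0.2242] [ 0.439  -0.2242  0.0385] -0.034557799866392985 0.03512471765210965
```

```bash
cat > inhand.py <<'E'
from h import *
np.set_printoptions(precision=4,suppress=True)
s=ctrl.get_state();p,d=ctrl.read_camera('wrist')
P=cloud('wrist',d,np.array(ctrl.camera_model('wrist')['hand_eye']))  # tool frame
hsv=cv2.cvtColor(p,cv2.COLOR_RGB2HSV).astype(int)
o=(hsv[...,0]>5)&(hsv[...,0]<22)&(hsv[...,1]>150)&(hsv[...,2]>150)&(abs(P[...,1])<.03)&(P[...,2]<.03)&(P[...,0]>0)
q=P[o];q=q[q[:,2]<np.percentile(q[:,2],60)+.004];print('handle tool x range',np.percentile(q[:,0],[0.5,99.5]),'y',np.median(q[:,1]),'top z',np.median(q[:,2]),'slope dz/dx,dy/dx',np.polyfit(q[:,0],q[:,2],1),np.polyfit(q[:,0],q[:,1],1))
b=(hsv[...,1]<70)&(hsv[...,2]>130)&(abs(P[...,1])<.02)&(P[...,0]<-.01)&(P[...,2]<.03)&(P[...,2]>-.03)
if b.sum()>20:
    q=P[b];print('blade',b.sum(),q.min(0),q.max(0),np.polyfit(q[:,0],q[:,2],1),np.polyfit(q[:,0],q[:,1],1))
print(s['eef_pos'],s['tcp_rot']);save('w2',p)
Rt=R.from_quat(s['tcp_rot'])
for c in ('scene','side'):
    p,d=ctrl.read_camera(c);T=T_cw(c);P=cloud(c,d,T);X=P-np.array(s['eef_pos']);X=(Rt.inv().apply(X.reshape(-1,3))).reshape(P.shape)
    m=(X[...,0]<-.03)&(X[...,0]>-.25)&(abs(X[...,1])<.03)&(abs(X[...,2])<.03)
    q=X[m]
    if m.sum()>20:
      q=q[abs(q[:,1]-np.median(q[:,1]))<.013]
      print(c,m.sum(),'tip x',q[:,0].min(),'z fit',np.polyfit(q[:,0],q[:,2],1),'y fit',np.polyfit(q[:,0],q[:,1],1),'z@-.19',np.median(q[q[:,0]<-.17][:,2]))
E
python3 inhand.py
```

```text
handle tool x range [0.0007 0.097 ] y 0.0007298157733230547 top z -0.013179100443717631 slope dz/dx,dy/dx [ 0.0015 -0.0131] [0.0028 0.0005]
blade 1602 [-0.0541 -0.0105 -0.0034] [-0.0318  0.0114  0.0012] [-0.0007 -0.0015] [0.0063 0.0006]
[0.424  0.3278 0.1581] [0.5963 0.8027 0.0028 0.0014]
scene 42 tip x -0.09845023523755332 z fit [-0.0251 -0.0048] y fit [-0.0301 -0.013 ] z@-.19 nan
side 91 tip x -0.056778326411876065 z fit [-0.0344 -0.003 ] y fit [0.0205 0.0016] z@-.19 nan
  return _methods._mean(a, axis=axis, dtype=dtype,
  ret = ret.dtype.type(ret / rcount)
```

```bash
cat >> h.py <<'E'
L,H=.2005,.0068
XM,YE,YR=.437,-.286,-.226
def barpose(tip,th,yaw=0.):   # tip underside, th rad tip-down, heading -90deg+yaw
    d=np.array([np.sin(yaw)*np.cos(th),-np.cos(yaw)*np.cos(th),-np.sin(th)]);y=np.array([np.cos(yaw),np.sin(yaw),0]);x=-d;zt=np.cross(x,y);n=-zt
    return np.array(tip)+L*x+H*n, R.from_matrix(np.c_[x,y,zt])
def chain(ws,st=None):
    """deltas between successive poses"""
    st=st or ctrl.get_state();p,r=np.array(st['eef_pos']),R.from_quat(st['tcp_rot'])
    for q,s in ws:
        print(np.round(r.inv().apply(q-p),4),np.round((r.inv()*s).as_rotvec(),4),'->',np.round(q,4));p,r=q,s
def tipnow(st=None):
    st=st or ctrl.get_state();r=R.from_quat(st['tcp_rot']).as_matrix();t=np.array(st['eef_pos'])-L*r[:,0]+H*r[:,2]
    return t,np.degrees(np.arcsin(r[2,0])),np.degrees(np.arctan2(r[1,1],r[0,1]))
E
python3 - <<'E'
from h import *
th=np.radians(26);tip=np.array([XM,YE-.015,.0068]);d=np.array([0,-np.cos(th),-np.sin(th)]);n=np.array([0,-np.sin(th),np.cos(th)])
A=barpose(tip-.06*d,th);Ah=barpose(tip-.06*d+.06*n,th)
M=(np.array([.437,.12,.2]),barpose(tip,np.radians(4))[1])
chain([M,Ah,A,barpose(tip,th)])
E
```

```text
[-0.2024 -0.0463 -0.0449] [-0.0078  0.0686  0.2929] -> [0.437 0.12  0.2  ]
[-0.2169  0.      0.0038] [0.    0.384 0.   ] -> [ 0.437  -0.0961  0.181 ]
[0.   0.   0.06] [0. 0. 0.] -> [ 0.437  -0.0698  0.1271]
[-0.06  0.   -0.  ] [0. 0. 0.] -> [ 0.437  -0.1238  0.1008]
```

carry_out:
  deltas: [-0.04, -0.009, -0.009, 0, 0.014, 0.058, -0.081, -0.0185, -0.018, 0, 0.028, 0.117, -0.1215, -0.028, -0.027, 0, 0.042, 0.176, -0.162, -0.037, -0.036, 0, 0.055, 0.234, -0.2024, -0.0463, -0.0449, -0.0078, 0.0686, 0.2929]

```text
time: 4.62
eef_pos: [0.4354, 0.1186, 0.197]
tcp_rot: [0.707, 0.706, 0.022, -0.027]
contact_force: [0.6, 0.2, -2.6]
opening: 0.252
finger_force: 79.8
```

carry_out:
  deltas: [-0.044, 0, 0.001, 0, 0.08, 0, -0.087, 0, 0.0015, 0, 0.16, 0, -0.13, 0, 0.002, 0, 0.24, 0, -0.174, 0, 0.003, 0, 0.31, 0, -0.2169, 0, 0.0038, 0, 0.384, 0]

```text
time: 5.25
eef_pos: [0.4355, -0.0972, 0.1784]
tcp_rot: [0.689, 0.688, 0.158, -0.161]
contact_force: [1.2, 0.7, -1.8]
opening: 0.255
finger_force: 79.9
```

```bash
cat > look.py <<'E'
import sys
from h import *
np.set_printoptions(precision=4,suppress=True)
s=ctrl.get_state();print(s['time'],s['eef_pos'],'tip,th,yaw',tipnow(s),s['contact_force'])
c=sys.argv[2];p,d=ctrl.read_camera(c);np.savez('last_'+c,p=p,d=d)
u0,v0,u1,v1=map(int,sys.argv[3:7]);k=min(800/(u1-u0),600/(v1-v0));save(sys.argv[1],cv2.resize(p[v0:v1,u0:u1],None,fx=k,fy=k,interpolation=cv2.INTER_CUBIC))
T=T_cw(c);t,th,yw=tipnow(s)
print('tip px',proj(c,[t],T))
E
python3 look.py s1 side 290 90 440 200
python3 - <<'E'
from h import *
th=np.radians(26);tip=np.array([XM,YE-.015,.0068]);d=np.array([0,-np.cos(th),-np.sin(th)])
chain([barpose(tip-.06*d,th),barpose(tip,th)])
E
```

```text
5.25 [ 0.4355 -0.0972  0.1784] tip,th,yaw (array([ 0.4349, -0.2742,  0.084 ]), np.float64(26.13788713738675), np.float64(-0.051537193833179916)) [ 1.1942  0.6757 -1.8489]
tip px [[366.9472 150.0239]]
[0.0078 0.0015 0.0594] [-0.0024  0.0012 -0.0076] -> [ 0.437  -0.0698  0.1271]
[-0.06  0.   -0.  ] [0. 0. 0.] -> [ 0.437  -0.1238  0.1008]
```

View pics/s1.png

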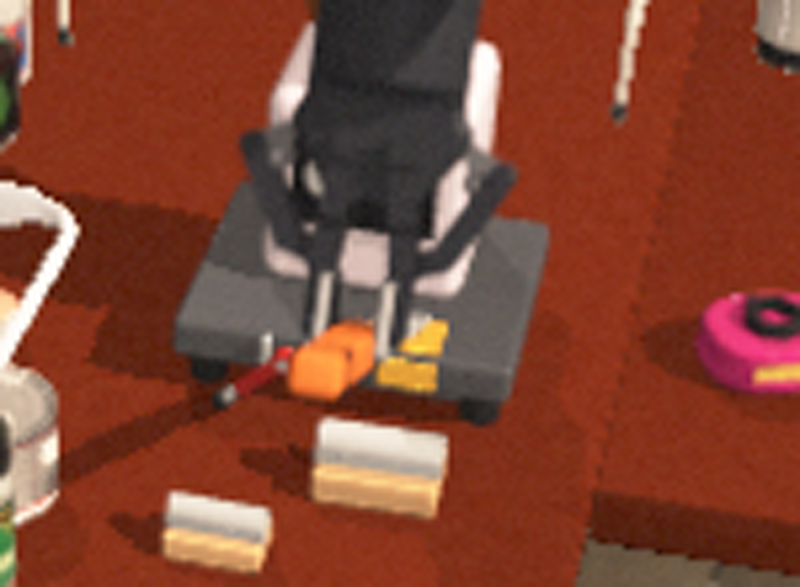

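Side view: the bar is held above the block (380,470 in the crop), left of the yellow mark because it is higher up. The red foot leans to the left at (250,380). Nothing has been disturbed.

carry_out:
  deltas: [0.004, 0.001, 0.03, 0, 0, -0.004, 0.008, 0.0015, 0.05, 0, 0, -0.0076, 0.008, 0.0015, 0.058, 0, 0, -0.0076, 0.008, 0.0015, 0.058, 0, 0, -0.0076]

```text
time: 5.8
eef_pos: [0.4374, -0.063, 0.1308]
tcp_rot: [0.687, 0.691, 0.158, -0.16]
contact_force: [-0.1, -0.3, -1.9]
opening: 0.257
finger_force: 79.9
```

```bash
python3 look.py w3 wrist 0 0 640 400
python3 - <<'E'
from h import *
th=np.radians(26);tip=np.array([XM,YE-.015,.0068]);d=np.array([0,-np.cos(th),-np.sin(th)])
chain([barpose(tip-.06*d,th),barpose(tip,th)])
E
```

```text
5.8 [ 0.4374 -0.063   0.1308] tip,th,yaw (array([ 0.4386, -0.2402,  0.0368]), np.float64(25.988942448522607), np.float64(0.426858476687583)) [-0.0595 -0.2842 -1.9151]
tip px [[318.4242 529.8588]]
[-0.0077 -0.0011  0.0013] [-0.0027  0.001   0.0066] -> [ 0.437  -0.0698  0.1271]
[-0.06  0.   -0.  ] [0. 0. 0.] -> [ 0.437  -0.1238  0.1008]
```

View pics/w3.png

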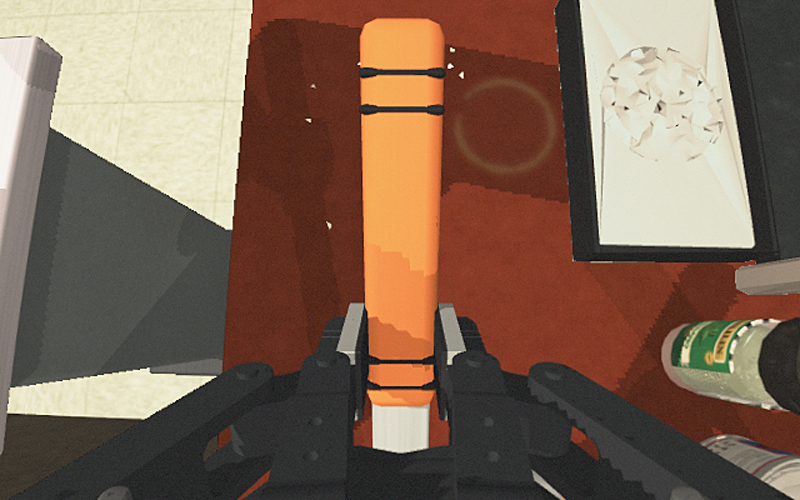

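The wrist view shows the handle squarely held, from (400,20) to (400,400), but the gripper hides the tip. I'll therefore go on slowly by force and the fixed cameras.

carry_out:
  deltas: [-0.01, 0, 0.0005, 0, 0, 0.003, -0.02, -0.001, 0.001, 0, 0, 0.006, -0.03, -0.001, 0.0013, 0, 0, 0.006, -0.038, -0.001, 0.0013, 0, 0, 0.006, -0.038, -0.001, 0.0013, 0, 0, 0.006]

```text
time: 6.48
eef_pos: [0.4373, -0.0977, 0.1138]
tcp_rot: [0.689, 0.689, 0.158, -0.16]
contact_force: [0.2, -0.5, -2.2]
opening: 0.257
finger_force: 79.9
```

```bash
python3 look.py c4 scene 330 120 430 195;  python3 - <<'E'
from h import *
th=np.radians(26);tip=np.array([XM,YE-.015,.0068]);d=np.array([0,-np.cos(th),-np.sin(th)])
chain([barpose(tip,th)])
E
```

```text
6.475 [ 0.4373 -0.0977  0.1138] tip,th,yaw (array([ 0.4372, -0.275 ,  0.0199]), np.float64(25.969009326129505), np.float64(0.023971246552159226)) [ 0.1884 -0.4977 -2.1825]
tip px [[377.3414 168.9607]]
[-0.0294 -0.0003  0.0003] [-0.0021  0.0006 -0.0001] -> [ 0.437  -0.1238  0.1008]
```

View pics/c4.png

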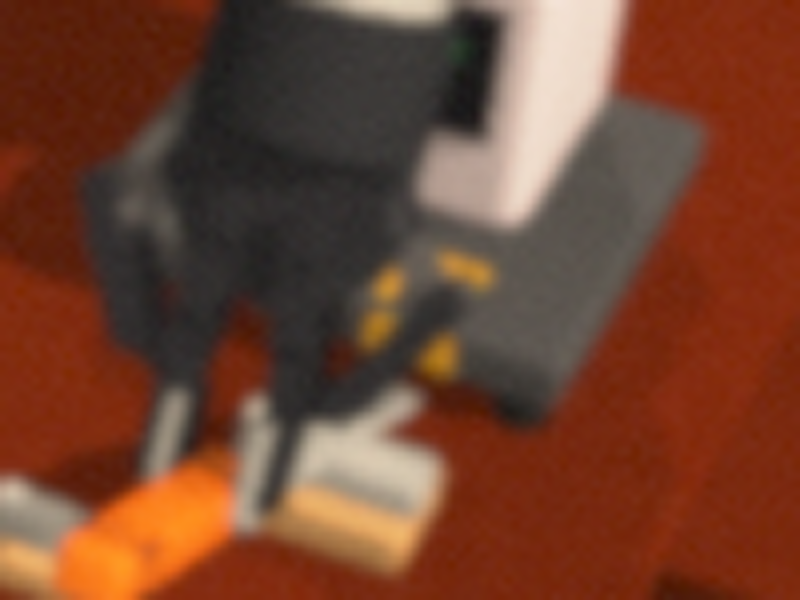

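The crop shows the blade coming over the ridge, with its tip at about (415,395), just below and in front of the yellow mark at (400,345). It lies right in line with the mark.

carry_out:
  deltas: [-0.008, 0, 0, 0, 0, 0, -0.015, 0, 0, 0, 0, 0, -0.022, 0, 0, 0, 0, 0, -0.029, 0, 0, 0, 0, 0, -0.029, 0, 0, 0, 0, 0]

```text
time: 7.15
eef_pos: [0.4373, -0.1237, 0.1011]
tcp_rot: [0.689, 0.689, 0.158, -0.16]
contact_force: [-0.1, -0.2, -2.6]
opening: 0.251
finger_force: 79.9
```

carry_out:
  deltas: [0, 0, 0.001, 0, 0, 0, 0, 0, 0.002, 0, 0, 0, 0, 0, 0.002, 0, 0, 0]

```text
time: 7.52
eef_pos: [0.4374, -0.1223, 0.0997]
tcp_rot: [0.689, 0.69, 0.158, -0.159]
contact_force: [-0.6, -0.0, -1.6]
opening: 0.258
finger_force: 79.9
```

Run:
```python
from h import *
s=ctrl.get_state();print(s['eef_pos'],tipnow(s),s['contact_force'],s['wrist_torque'])
for c in('scene','side'):
  p,d=ctrl.read_camera(c);T=T_cw(c)
  for r in ctrl.find_in(c,'service_foot')[:2]+ctrl.find_in(c,'foot_tip')[:2]: print(c,np.round(r['uv']),round(r['score'],2),pts(c,r['uv'],d,T).round(4))
```

```text
[ 0.43741406 -0.12225728  0.09969012] (array([ 0.43758784, -0.29959759,  0.00589847]), np.float64(25.93098200955135), np.float64(0.10225660554562314)) [-0.56977824 -0.02523353 -1.59956489] [-0.41943119  0.04100272  0.02717764]
scene [304. 162.] 0.69 [[ 0.6284 -0.1578  0.0548]]
side [338. 163.] 0.61 [[ 5.290e-01 -3.013e-01  3.000e-04]]
```

```bash
cat >> h.py <<'E'
def rot(degs,s0=.076):
    c=np.array([-(L-s0),0,H+.012])
    for a in degs: print(a,np.round(np.r_[c-R.from_euler('y',np.radians(a)).apply(c),0,np.radians(a),0],4).tolist())
def foot(tag=None):
    s=ctrl.get_state();t,th,yw=tipnow(s);out=['t%.2f th%.2f tip %s F %s M %s'%(s['time'],th,np.round(t,4),np.round(s['contact_force'],1),np.round(s['wrist_torque'],2))]
    for c in('side','scene'):
        p,d=ctrl.read_camera(c);T=T_cw(c);P=cloud(c,d,T);hsv=cv2.cvtColor(p,cv2.COLOR_RGB2HSV).astype(int)
        vv,uu=np.mgrid[0:400,0:640];pv=proj(c,[[.507,-.272,.045]],T)[0]
        m=((hsv[...,0]<6)|(hsv[...,0]>172))&(hsv[...,1]>185)&(hsv[...,2]>130)&(np.hypot(uu-pv[0],vv-pv[1])<30)
        pl=(P[...,0]>.37)&(P[...,0]<.59)&(P[...,1]<-.25)&(P[...,1]>-.295)&(P[...,2]>.03)&(P[...,2]<.09)
        out.append(f'{c} pv{pv.round(0)} red n{m.sum()} uv {uu[m].mean():.1f},{vv[m].mean():.1f} span u{np.ptp(uu[m]) if m.any() else 0} v{np.ptp(vv[m]) if m.any() else 0}')
        if tag: save(tag+c,cv2.resize(p[120:200,300:410],None,fx=7,fy=7,interpolation=cv2.INTER_CUBIC))
    print('\n'.join(out))
E
python3 -c "
from h import *
foot('f0');rot([-2,-4,-5.5,-8,-10,-12,-14,-16,-17])"
```

```text
t7.83 th25.94 tip [ 0.4376 -0.2997  0.0059] F [-0.3  0.1 -2.1] M [-0.39  0.    0.06]
side pv[343. 157.] red n37 uv 334.2,165.4 span u26 v26
scene pv[357. 156.] red n0 uv nan,nan span u0 v0
-2 [0.0006, 0.0, 0.0044, 0.0, -0.0349, 0.0]
-4 [0.001, 0.0, 0.0087, 0.0, -0.0698, 0.0]
-5.5 [0.0012, 0.0, 0.012, 0.0, -0.096, 0.0]
-8 [0.0014, 0.0, 0.0175, 0.0, -0.1396, 0.0]
-10 [0.0014, 0.0, 0.0219, 0.0, -0.1745, 0.0]
-12 [0.0012, 0.0, 0.0263, 0.0, -0.2094, 0.0]
-14 [0.0008, 0.0, 0.0307, 0.0, -0.2443, 0.0]
-16 [0.0004, 0.0, 0.035, 0.0, -0.2793, 0.0]
-17 [0.0001, 0.0, 0.0372, 0.0, -0.2967, 0.0]h.py:56: RuntimeWarning: Mean of empty slice.
  out.append(f'{c} pv{pv.round(0)} red n{m.sum()} uv {uu[m].mean():.1f},{vv[m].mean():.1f} span u{np.ptp(uu[m]) if m.any() else 0} v{np.ptp(vv[m]) if m.any() else 0}')
  ret = ret.dtype.type(ret / rcount)
```

View pics/f0side.png

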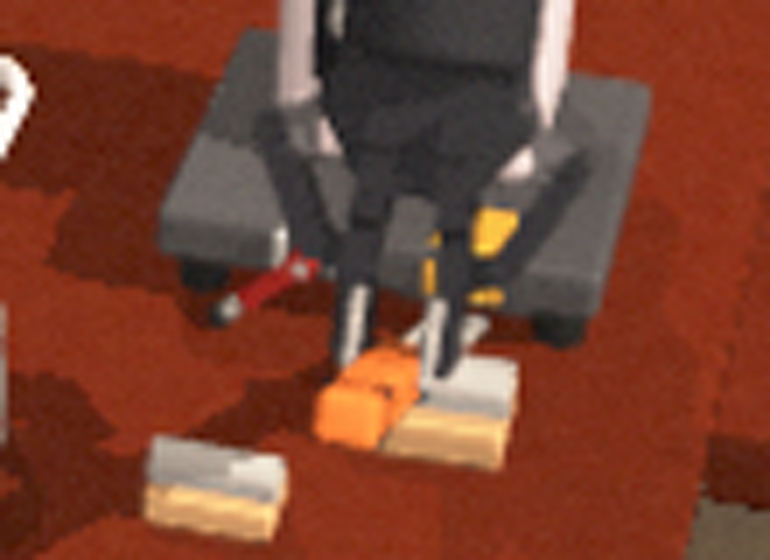

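The crop shows the bar over the larger block with its tip entering under the yellow mark at (465,320). The red foot still leans: pivot at (315,262), tip at (228,310).

carry_out:
  deltas: [0.0006, 0, 0.0044, 0, -0.0349, 0, 0.001, 0, 0.0087, 0, -0.0698, 0, 0.0012, 0, 0.012, 0, -0.096, 0, 0.0012, 0, 0.012, 0, -0.096, 0]

```text
time: 8.43
eef_pos: [0.4372, -0.1154, 0.0893]
tcp_rot: [0.695, 0.697, 0.125, -0.126]
contact_force: [-0.5, -0.4, -1.6]
opening: 0.26
finger_force: 79.9
```

carry_out:
  deltas: [0.0003, 0, 0.0022, 0, -0.0175, 0, 0.0006, 0, 0.0044, 0, -0.0349, 0, 0.0006, 0, 0.0044, 0, -0.0349, 0, 0.0006, 0, 0.0044, 0, -0.0349, 0]

```text
time: 8.93
eef_pos: [0.4377, -0.1146, 0.0859]
tcp_rot: [0.698, 0.698, 0.113, -0.113]
contact_force: [-0.6, -3.9, 2.3]
opening: 0.253
finger_force: 80.5
```

```bash
sed -i "s/hsv\[...,0\]<6)|(hsv\[...,0\]>172)/hsv[...,0]<3)|(hsv[...,0]>172)/; s/np.hypot(uu-pv\[0\],vv-pv\[1\])<30/np.hypot(uu-pv[0],vv-pv[1])<18/" h.py; python3 -W ignore -c "
from h import *
foot('f1')"
```

```text
t8.93 th18.39 tip [ 0.4379 -0.3027  0.0162] F [-0.6 -3.9  2.3] M [-0.4   0.26  0.02]
side pv[343. 157.] red n14 uv 336.9,160.9 span u4 v4
scene pv[357. 156.] red n0 uv nan,nan span u0 v0
```

carry_out:
  deltas: [0.0003, 0, 0.0022, 0, -0.0175, 0, 0.0006, 0, 0.0044, 0, -0.0349, 0, 0.0008, 0, 0.0066, 0, -0.0524, 0, 0.001, 0, 0.0087, 0, -0.0698, 0, 0.001, 0, 0.0087, 0, -0.0698, 0]

```text
time: 9.65
eef_pos: [0.4376, -0.1113, 0.0773]
tcp_rot: [0.701, 0.702, 0.087, -0.088]
contact_force: [-1.3, -7.3, 0.1]
opening: 0.257
finger_force: 80.5
```

```bash
python3 -W ignore -c "
from h import *
foot('f2')
for c in('side',):
  p,d=ctrl.read_camera(c);T=T_cw(c);P=cloud(c,d,T);m=(P[...,0]>.54)&(P[...,0]<.575)&(P[...,1]<-.28)&(P[...,1]>-.46)&(P[...,2]>.04)&(P[...,2]<.09)
  q=P[m];print(len(q),np.polyfit(q[:,1],q[:,2],1), np.polyval(np.polyfit(q[:,1],q[:,2],1),-.286))
"
```

```text
t9.65 th14.19 tip [ 0.438  -0.304   0.0216] F [-1.3 -7.3  0.1] M [-1.03  0.21 -0.02]
side pv[343. 157.] red n7 uv 340.6,157.7 span u9 v8
scene pv[357. 156.] red n0 uv nan,nan span u0 v0
272 [-0.00859699  0.04985713] 0.052315866449290996
```

```bash
python3 -W ignore inhand.py; python3 -W ignore - <<'E'
from h import *
np.set_printoptions(precision=4,suppress=True)
for c in('side','scene'):
  p,d=ctrl.read_camera(c);T=T_cw(c);P=cloud(c,d,T);hsv=cv2.cvtColor(p,cv2.COLOR_RGB2HSV).astype(int);X,Y,Z=P[...,0],P[...,1],P[...,2]
  k=(X>.38)&(X<.49)&(Y<-.17)&(Y>-.27)&(Z>.008)&(Z<.022)&(hsv[...,0]>8)&(hsv[...,0]<25)&(hsv[...,1]<170)&(hsv[...,1]>50)
  print(c,'wood',k.sum(),P[k].mean(0),np.percentile(P[k],[3,97],0))
  z=np.load(c+'0.npz');P=cloud(c,z['d'],T);X,Y,Z=P[...,0],P[...,1],P[...,2];hsv=cv2.cvtColor(z['p'],cv2.COLOR_RGB2HSV).astype(int)
  k=(X>.38)&(X<.49)&(Y<-.17)&(Y>-.27)&(Z>.008)&(Z<.022)&(hsv[...,0]>8)&(hsv[...,0]<25)&(hsv[...,1]<170)&(hsv[...,1]>50)
  print(c,'wood0',k.sum(),P[k].mean(0),np.percentile(P[k],[3,97],0))
E
```

```text
handle tool x range [0.0006 0.0973] y 0.0009112488343171571 top z -0.013649629436168986 slope dz/dx,dy/dx [-0.0038 -0.0133] [0.0043 0.0007]
blade 1597 [-0.0541 -0.0105 -0.003 ] [-0.0315  0.0113  0.001 ] [-0.0064 -0.0016] [-0.012  -0.0001]
[ 0.4376 -0.1113  0.0774] [ 0.7011  0.7023  0.0873 -0.0877]
scene 269 tip x -0.23031895193066626 z fit [0.2128 0.03  ] y fit [ 0.0176 -0.0116] z@-.19 -0.021508531873417707
side 215 tip x -0.23253858033197092 z fit [0.2196 0.0346] y fit [-0.0067 -0.013 ] z@-.19 -0.010282301923230333
side wood 51 [ 0.416  -0.2113  0.0163] [[ 0.4043 -0.2309  0.0086]
 [ 0.4288 -0.2035  0.0219]]
side wood0 134 [ 0.4374 -0.21    0.0166] [[ 0.4052 -0.2216  0.0087]
 [ 0.4707 -0.2022  0.0217]]
scene wood 88 [ 0.419  -0.213   0.0164] [[ 0.3999 -0.2422  0.0088]
 [ 0.4654 -0.2042  0.0217]]
scene wood0 141 [ 0.4311 -0.212   0.0168] [[ 0.3998 -0.24    0.0092]
 [ 0.465  -0.2034  0.0215]]
```

View pics/f2side.png

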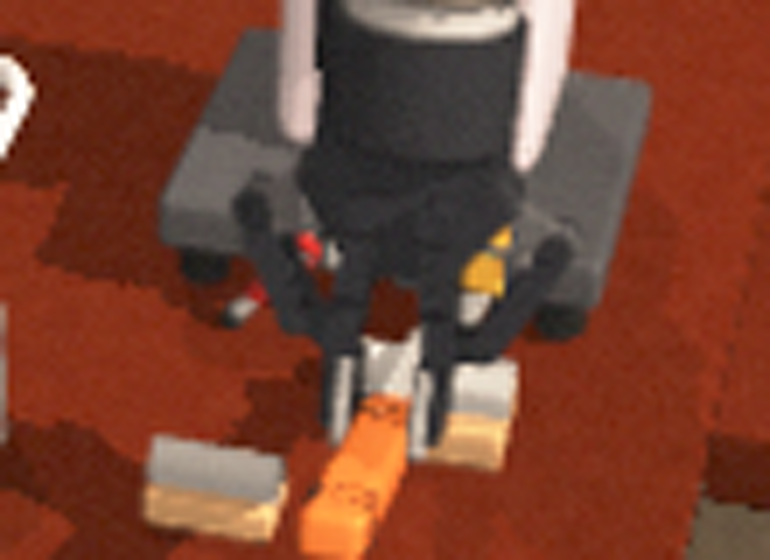

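```bash
python3 -W ignore - <<'E'
from h import *
np.set_printoptions(precision=4,suppress=True)
c='side';T=T_cw(c)
z=np.load(c+'0.npz');P0=cloud(c,z['d'],T);p,d=ctrl.read_camera(c);P=cloud(c,d,T)
h0=cv2.cvtColor(z['p'],cv2.COLOR_RGB2HSV).astype(int)
for nm,x0,x1,y0,y1,z0,z1 in [('plateL',.53,.57,-.32,-.29,.045,.055),('plateL mid',.53,.57,-.40,-.34,.045,.055),('plateR mid',.385,.41,-.40,-.34,.045,.055),('plateRf',.385,.42,-.33,-.29,.045,.055),('hopper',.40,.56,-.45,-.33,.2,.27)]:
    m=(P0[...,0]>x0)&(P0[...,0]<x1)&(P0[...,1]>y0)&(P0[...,1]<y1)&(P0[...,2]>z0)&(P0[...,2]<z1)&(abs(d-z['d'])<.03)
    print(nm,m.sum(),'dz',np.nanmedian((P-P0)[m],0),'depth change',np.median((d-z['d'])[m]))
E
```

```text
plateL 46 dz [-0.0009  0.0038  0.0026] depth change -0.0046723485
plateL mid 92 dz [-0.001   0.0045  0.0028] depth change -0.0053159595
plateR mid 81 dz [-0.0005  0.0045  0.0029] depth change -0.005303979
plateRf 29 dz [-0.0004  0.0036  0.0024] depth change -0.0042945147
hopper 0 dz [nan nan nan] depth change nan
```

The crop shows that the lift has begun. The red pivot is now at about (310,245), up from 262, the foot tip at (238,310) has come inward, and the block has stayed put.

```bash
python3 -W ignore - <<'E'
from h import *
np.set_printoptions(precision=4,suppress=True)
T=T_cw('side')
f=lambda x,y:(300+(x+.5)/7-.5,120+(y+.5)/7-.5)
g=lambda x,y:(290+(x+.5)/5.333-.5,90+(y+.5)/5.333-.5)
print(onplane('side',[f(228,308),g(222,398),f(236,308)],.006,T), onplane('side',[f(310,262),g(285,358)],.04,T))
print('pivot nominal px',proj('side',[[.5075,-.274,.04],[.5075,-.274,.046]],T), [f(310,262),f(310,245)])
rot([-1,-2,-3,-4])
E
```

```text
[[ 0.543  -0.2857  0.006 ]
 [ 0.5449 -0.2814  0.006 ]
 [ 0.5395 -0.2866  0.006 ]] [[ 0.5057 -0.2827  0.04  ]
 [ 0.5085 -0.2834  0.04  ]]
pivot nominal px [[342.6544 158.4462]
 [342.7264 156.8273]] [(343.85714285714283, 157.0), (343.85714285714283, 154.57142857142856)]
-1 [0.0003, 0.0, 0.0022, 0.0, -0.0175, 0.0]
-2 [0.0006, 0.0, 0.0044, 0.0, -0.0349, 0.0]
-3 [0.0008, 0.0, 0.0065, 0.0, -0.0524, 0.0]
-4 [0.001, 0.0, 0.0087, 0.0, -0.0698, 0.0]
```

```bash
cat >> h.py <<'E'
def tip():
    s=ctrl.get_state();t,th,yw=tipnow(s);e=YE-t[1];zt=t[2]+e*np.tan(np.radians(th))+.005/np.cos(np.radians(th))
    print('t%.2f th%.2f tip %s edge-lift %.1f F %s M %s'%(s['time'],th,np.round(t,4),1000*zt-24,np.round(s['contact_force'],1),np.round(s['wrist_torque'],2)))
    ps=[ctrl.read_camera('side')[0].astype(float) for _ in range(2)];p=(sum(ps)/2).astype(np.uint8)
    hsv=cv2.cvtColor(p,cv2.COLOR_RGB2HSV).astype(int);vv,uu=np.mgrid[0:400,0:640]
    b=(uu>=328)&(uu<=352)&(vv>=152)&(vv<=174);red=b&((hsv[...,0]<3)|(hsv[...,0]>172))&(hsv[...,1]>150)&(hsv[...,2]>120)
    np.set_printoptions(linewidth=200)
    for v in range(153,174,1):
        print(v,''.join('R' if red[v,u] else ('.' if hsv[v,u,1]>150 else ('W' if hsv[v,u,2]>130 else ('o' if hsv[v,u,2]>75 else '#'))) for u in range(324,356)))
    for r in ctrl.find_in('side','service_foot')[:1]+ctrl.find_in('side','foot_tip')[:1]: print(np.round(r['uv'],1),round(r['score'],2))
    save('t%.1f'%s['time'],cv2.resize(p[120:200,300:410],None,fx=7,fy=7,interpolation=cv2.INTER_CUBIC))
E
python3 -c "
from h import *
tip()"
```

```text
t10.10 th14.23 tip [ 0.4379 -0.304   0.0215] edge-lift 7.2 F [-1.1 -6.   1.1] M [-0.99  0.16 -0.03]
153 oooooooooo########oRW###########
154 #oooooooo#########.RRW#o########
155 .######ooo#########RRRoW########
156 ..#################oRRoWo#######
157 ..#######...#######oRooWo#######
158 ..#######...########.ooo########
159 ..######.....o#######...########
160 ...##.#......o#######..#######..
161 ............RR########.######...
162 ..........oWRRo##############...
163 ........ooWWW..##############...
164 ........#oWWo..o#############...
165 ........#ooo...o#############...
166 ........##......############....
167 .................###########....
168 .....................#######WWoo
169 ......................######WWWW
170 ......................######WWWW
171 ......................##oWWoWWWW
172 ......................##oWooWWWW
173 ......................##WWo#WWWW
```

carry_out:
  deltas: [0.0003, 0, 0.0022, 0, -0.0175, 0, 0.0006, 0, 0.0044, 0, -0.0349, 0, 0.0008, 0, 0.0065, 0, -0.0524, 0, 0.0008, 0, 0.0065, 0, -0.0524, 0]

```text
time: 10.8
eef_pos: [0.4376, -0.1095, 0.0711]
tcp_rot: [0.703, 0.705, 0.068, -0.069]
contact_force: [-1.5, -10.0, -0.4]
opening: 0.257
finger_force: 80.4
```

```bash
python3 -c "
from h import *
tip()"
```

```text
t10.80 th11.10 tip [ 0.438  -0.3049  0.0258] edge-lift 10.6 F [ -1.5 -10.   -0.4] M [-1.38  0.24 -0.05]
153 oooooooo#######oooRR.###########
154 o######o######ooooRRR###########
155 ..#############oooWWW.##########
156 ..###############oWWWo##########
157 ..#######.########oWR###########
158 ..#######..########....#########
159 ....###....########.....########
160 ............########...#########
161 ............########...#########
162 ...........oo#######...#########
163 ..........oWW########..######...
164 .........ooWWo#######..######...
165 .........#ooW.###############...
166 .........###..o#############....
167 ...............#############....
168 ...............o###########oWWoo
169 ...............o###########WWWWW
170 .................oo########WWWWW
171 ....................#######oWWWW
172 .....................######oWWWW
173 ......................###oo#WWWW
```

carry_out:
  deltas: [-0.0004, 0, 0.0011, 0, -0.0087, 0, -0.0008, 0, 0.0022, 0, -0.0175, 0, -0.0008, 0, 0.0022, 0, -0.0175, 0]

```text
time: 11.38
eef_pos: [0.4376, -0.1091, 0.069]
tcp_rot: [0.704, 0.705, 0.063, -0.063]
contact_force: [-1.1, -6.7, 1.1]
opening: 0.252
finger_force: 80.5
```

carry_out:
  deltas: [-0.0002, 0, 0.0011, 0, -0.0087, 0, -0.0004, 0, 0.0022, 0, -0.0175, 0, -0.0004, 0, 0.0022, 0, -0.0175, 0]

```text
time: 11.75
eef_pos: [0.4376, -0.1086, 0.0669]
tcp_rot: [0.704, 0.705, 0.057, -0.058]
contact_force: [-0.5, -5.2, 2.4]
opening: 0.255
finger_force: 80.5
```

```bash
python3 -c "
from h import *
tip()"; python3 -W ignore inhand.py | grep -E "handle|blade"
```

```text
t11.75 th9.30 tip [ 0.4379 -0.3054  0.0278] edge-lift 12.0 F [-0.5 -5.2  2.4] M [-0.73  0.19  0.02]
153 o####ooo#####ooooo.#############
154 ..############ooooWo############
155 ..############ooooWW############
156 ..############ooooRW############
157 ..############ooo.RR.###########
158 ..###############.R..###########
159 ..........########....##########
160 ..........#########....#########
161 ...........########....#########
162 ...........#########...#########
163 ...........o########...#########
164 ..........ooo#######...#########
165 ..........##o########..######...
166 ..........###########..#####....
167 .............o##############....
168 ..............##############WWoo
169 ..............o############oWWWW
170 ...............############WWWWW
171 ...............o##########oWWWWW
172 .................o########oWWWWW
173 ....................#######oWWWW
[293.5 167.7] 0.37
[374.6 137. ] 0.41
handle tool x range [0.0006 0.0972] y 0.0009087509290013711 top z -0.013611049241388479 slope dz/dx,dy/dx [-0.0036 -0.0133] [0.0037 0.0007]
blade 1600 [-0.0549 -0.0105 -0.0029] [-0.0318  0.0115  0.001 ] [-0.0034 -0.0015] [-0.0117 -0.    ]
```

```bash
python3 -W ignore - <<'E'
from h import *
np.set_printoptions(precision=3,suppress=True)
for c in('side','scene'):
    T=T_cw(c);p,d=ctrl.read_camera(c);E=np.linalg.inv(T)
    for lean in(-40,-20,-10,0,6):
        a=np.radians(lean);o=[]
        for r in np.arange(0,.056,.008):
            X=np.array([.507-r*np.sin(a),-.274,.054-r*np.cos(a)]);uv=proj(c,[X],T)[0];z=(E[:3,:3]@X+E[:3,3])[2]
            o.append('%d,%d:%+.0f'%(uv[0],uv[1],1000*(d[int(round(uv[1])),int(round(uv[0]))]-z)))
        print(c,lean,o)
E
```

```text
side -40 ['342,154:+10', '341,156:-185', '339,157:-193', '337,158:-203', '336,160:-203', '334,161:+41', '332,162:+26']
side -20 ['342,154:+10', '342,156:+9', '341,158:-180', '340,160:-191', '339,162:-204', '338,164:-206', '337,165:-209']
side -10 ['342,154:+10', '342,156:+9', '341,158:+57', '341,160:-191', '340,162:-184', '340,164:-207', '339,166:-203']
side 0 ['342,154:+10', '342,156:+14', '342,159:+64', '342,161:+54', '342,163:-183', '342,165:-189', '342,167:-211']
side 6 ['342,154:+10', '343,156:+14', '343,159:+64', '343,161:+55', '343,163:+39', '343,165:-187', '343,167:-198']
scene -40 ['357,153:-248', '355,154:-252', '353,155:-250', '352,156:-251', '350,157:-227', '349,158:-227', '347,159:-227']
scene -20 ['357,153:-248', '356,154:-250', '355,156:-253', '354,158:-224', '353,159:-226', '352,161:-226', '351,162:-240']
scene -10 ['357,153:-248', '356,155:-254', '356,156:-256', '355,158:-224', '354,160:-226', '354,162:-237', '353,163:-242']
scene 0 ['357,153:-248', '357,155:-253', '356,157:-253', '356,159:-224', '356,161:-229', '356,163:-233', '356,165:-230']
scene 6 ['357,153:-248', '357,155:-253', '357,157:-253', '357,159:-223', '357,161:-225', '357,163:-229', '357,165:-232']
```

```bash
sed -i 's/range(153,174,1)/range(152,167)/; s/range(324,356)/range(332,350)/; s/^    for r in ctrl.find_in(.side.,.service_foot.)\[:1\].*$/    d=ctrl.read_camera("side")[1];print("depth",np.round(d[[157,158,159,160,161,162],343],3))/' h.py; python3 -c "
from h import *
tip()"
```

```text
t12.20 th9.32 tip [ 0.4379 -0.3054  0.0277] edge-lift 12.0 F [-1.  -4.6  3.2] M [-0.68  0.21 -0.  ]
152 o####oooo#########
153 #####ooooo.#######
154 ######ooooWo######
155 ######ooooWW######
156 ######ooooRW######
157 ######ooo.R..#####
158 #########oR..#####
159 ..########....####
160 ..#########....###
161 ...########....###
162 ...########....###
163 ...o########...###
164 ..ooo#######...###
165 ..##o########..###
166 ..###########..###
depth [1.389 1.453 1.453 1.446 1.436 1.212]
```

carry_out:
  deltas: [-0.0001, 0, 0.0011, 0, -0.0087, 0, -0.0002, 0, 0.0022, 0, -0.0175, 0, -0.0002, 0, 0.0022, 0, -0.0175, 0]

```text
time: 12.72
eef_pos: [0.4375, -0.1082, 0.0647]
tcp_rot: [0.705, 0.706, 0.051, -0.052]
contact_force: [-0.6, -3.9, 2.7]
opening: 0.259
finger_force: 80.6
```

```bash
python3 -c "
from h import *
tip()"
```

```text
t12.72 th8.35 tip [ 0.4379 -0.3056  0.0289] edge-lift 12.8 F [-0.6 -3.9  2.7] M [-0.64  0.15 -0.04]
152 ooooooooo#########
153 #####oooo#########
154 #####oooooo#######
155 ######ooooo#######
156 ######ooooRo######
157 ######oooRRR######
158 ######oooRR..#####
159 .########oR..#####
160 ..########....####
161 ..########....####
162 ...########....###
163 ...########....###
164 ...#########...###
165 ...#########...###
166 ...##########..###
depth [1.388 1.452 1.449 1.442 1.44  1.44 ]
```

carry_out:
  deltas: [-0.0001, 0, 0.0011, 0, -0.0087, 0, -0.0002, 0, 0.0018, 0, -0.014, 0, -0.0002, 0, 0.0018, 0, -0.014, 0]

```text
time: 13.25
eef_pos: [0.4375, -0.1079, 0.0629]
tcp_rot: [0.705, 0.706, 0.047, -0.047]
contact_force: [-1.2, -4.6, 4.7]
opening: 0.257
finger_force: 80.7
```

```bash
python3 -c "
from h import *
tip()"
```

```text
t13.25 th7.61 tip [ 0.4378 -0.3057  0.0296] edge-lift 13.3 F [-1.2 -4.6  4.7] M [-0.54  0.1   0.02]
152 ooooooooo#########
153 ###oooooo#########
154 #####oooo#########
155 #####oooooo#######
156 ######ooooR#######
157 ######ooooR.######
158 ######oooRR.######
159 .#####oooRR..#####
160 .#########...#####
161 ..########....####
162 ..########....####
163 ...########....###
164 ...########....###
165 ...#########...###
166 ...#########...###
depth [1.39  1.45  1.448 1.441 1.439 1.435]
```

carry_out:
  deltas: [-0.0001, 0, 0.0011, 0, -0.0087, 0, -0.0001, 0, 0.0015, 0, -0.012, 0, -0.0001, 0, 0.0015, 0, -0.012, 0]

```text
time: 13.78
eef_pos: [0.4374, -0.1076, 0.0614]
tcp_rot: [0.705, 0.706, 0.042, -0.043]
contact_force: [-0.2, -1.7, 4.6]
opening: 0.256
finger_force: 80.8
```

```bash
python3 -c "
from h import *
tip()"
```

```text
t13.78 th6.96 tip [ 0.4377 -0.3058  0.0303] edge-lift 13.8 F [-0.2 -1.7  4.6] M [-0.22 -0.07  0.06]
152 oo####ooo#########
153 #oooooooo#########
154 ###oooooo#########
155 #####oooo#########
156 #####oooooo#######
157 ######ooooR#######
158 ######oooRR#######
159 ######oooRR.######
160 .#######oR...#####
161 .#########...#####
162 ..########....####
163 ..#########....###
164 ...########....###
165 ...########....###
166 ...#########...###
depth [1.177 1.459 1.447 1.445 1.44  1.439]
```

carry_out:
  deltas: [-0.0001, 0, 0.0011, 0, -0.0087, 0, -0.0001, 0, 0.002, 0, -0.0175, 0, -0.0001, 0, 0.002, 0, -0.0175, 0]

```text
time: 14.3
eef_pos: [0.4374, -0.1073, 0.0594]
tcp_rot: [0.706, 0.707, 0.036, -0.037]
contact_force: [0.1, -1.6, 6.1]
opening: 0.256
finger_force: 80.8
```

```bash
python3 -c "
from h import *
tip()"
```

```text
t14.30 th5.98 tip [ 0.4377 -0.306   0.0317] edge-lift 14.9 F [ 0.1 -1.6  6.1] M [-0.03 -0.06  0.01]
152 oo#####oo#########
153 #####oooo#########
154 ##oooooo##########
155 ###ooooo##########
156 #####oooo#########
157 #####ooooo########
158 #####oooo.R#######
159 ######oooRR.######
160 #####ooooRR.######
161 #########RR.######
162 .########....#####
163 .#########....####
164 ..#########...####
165 ..#########....###
166 ...########....###
depth [1.181 1.179 1.183 1.45  1.443 1.439]
```

carry_out:
  deltas: [-0.0001, 0, 0.0011, 0, -0.0087, 0, -0.0001, 0, 0.002, 0, -0.0175, 0, -0.0001, 0, 0.002, 0, -0.0175, 0]

```text
time: 14.82
eef_pos: [0.4374, -0.107, 0.0575]
tcp_rot: [0.706, 0.707, 0.03, -0.031]
contact_force: [0.5, -0.6, 5.4]
opening: 0.253
finger_force: 80.9
```

```bash
python3 -c "
from h import *
tip()"
```

```text
t14.82 th5.00 tip [ 0.4376 -0.3062  0.0332] edge-lift 16.0 F [ 0.5 -0.6  5.4] M [ 0.09 -0.1  -0.02]
152 o######oW#########
153 #######oo#########
154 #####ooo##########
155 #ooooooo##########
156 ###ooooo##########
157 ####ooooo#########
158 #####oooo.########
159 #####oooo.o#######
160 ######ooo.R.######
161 #####ooooRRR######
162 #########.RR######
163 .########oWW.#####
164 .#########WW..####
165 ..########oW..####
166 ..#########o...###
depth [1.173 1.173 1.172 1.178 1.39  1.394]
```

carry_out:
  deltas: [0, 0, 0, 0, 0, 0, 0, 0, 0, 0, 0, 0, 0, 0, 0, 0, 0, 0]

```text
time: 15.35
eef_pos: [0.4374, -0.107, 0.0575]
tcp_rot: [0.706, 0.707, 0.03, -0.031]
contact_force: [0.1, -0.0, 6.1]
opening: 0.257
finger_force: 80.9
```

Run:
```python
from h import *
tip()
np.set_printoptions(precision=4,suppress=True)
p,d=ctrl.read_camera('side');T=T_cw('side')
for uv in [(342,163),(343,163),(342,164),(343,164),(343,165),(342,161),(343,161)]: print(uv,pts('side',uv,d,T)[0])
for lean in(-8,-4,0,6):
    a=np.radians(lean);print(lean,[proj('side',[[.507-r*np.sin(a),-.274,.057-r*np.cos(a)]],T)[0].round(1) for r in (.03,.04,.05)])
save('z1',cv2.resize(p[145:175,325:365],None,fx=15,fy=15,interpolation=cv2.INTER_CUBIC))
```

```text
t15.35 th5.02 tip [ 0.4376 -0.3062  0.0332] edge-lift 15.9 F [ 0.1 -0.   6.1] M [ 0.12 -0.13  0.05]
152 o######oW#########
153 #######oo#########
154 #####ooo##########
155 #ooooooo##########
156 ###ooooo##########
157 ####oooo##########
158 #####ooooo########
159 #####oooo.########
160 ######ooo.R.######
161 #####ooooRRR######
162 #########.RR######
163 .########oWW.#####
164 .#########WW..####
165 ..########oW..####
166 ..o########o...###
depth [1.171 1.18  1.178 1.179 1.393 1.392]
(342, 163) [ 0.5099 -0.2785  0.0194]
(343, 163) [ 0.5065 -0.2777  0.0206]
(342, 164) [ 0.5081 -0.2706  0.0214]
(343, 164) [ 0.5064 -0.2777  0.0168]
(343, 165) [ 0.5068 -0.2806  0.011 ]
(342, 161) [ 0.5108 -0.2815  0.0248]
(343, 161) [ 0.5073 -0.2799  0.0265]
-8 [array([341.3, 161.7]), array([340.8, 164.2]), array([340.3, 166.7])]
-4 [array([342. , 161.8]), array([341.7, 164.4]), array([341.3, 167. ])]
0 [array([342.7, 161.9]), array([342.5, 164.6]), array([342.4, 167.2])]
6 [array([343.6, 162.1]), array([343.9, 164.8]), array([344.1, 167.4])]
```

View pics/z1.png

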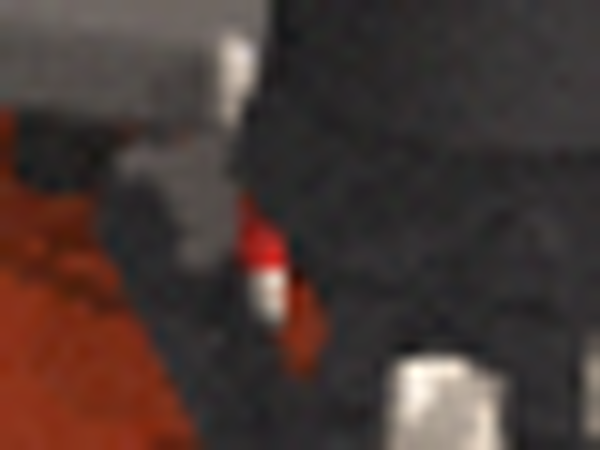

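The close crop shows the red foot at (262,245) with its white screw end at (268,295), leaning slightly to the right. It is past centre, so it is fully down. It went over between 14.9 and 15.9 mm of lift, so I can now ease the grinder down.

carry_out:
  deltas: [0, 0, -0.0007, 0, 0.0058, 0, 0.0001, 0, -0.0014, 0, 0.0116, 0, 0.0001, 0, -0.0021, 0, 0.0175, 0, 0.0001, 0, -0.0028, 0, 0.0233, 0, 0.0001, 0, -0.0028, 0, 0.0233, 0]

```text
time: 16.18
eef_pos: [0.4364, -0.1074, 0.0593]
tcp_rot: [0.706, 0.707, 0.038, -0.04]
contact_force: [-0.4, -0.1, -0.9]
opening: 0.256
finger_force: 80.0
```

carry_out:
  deltas: [0, 0, -0.0007, 0, 0.0058, 0, 0.0001, 0, -0.0014, 0, 0.0116, 0, 0.0001, 0, -0.0021, 0, 0.0175, 0, 0.0001, 0, -0.0028, 0, 0.0233, 0, 0.0001, 0, -0.0028, 0, 0.0233, 0]

```text
time: 16.8
eef_pos: [0.4372, -0.108, 0.0628]
tcp_rot: [0.705, 0.706, 0.046, -0.048]
contact_force: [-0.5, -0.3, -2.9]
opening: 0.256
finger_force: 79.9
```

```bash
python3 -c "
from h import *
tip()"
```

```text
t16.80 th7.63 tip [ 0.4374 -0.3058  0.0295] edge-lift 13.2 F [-0.5 -0.3 -2.9] M [-0.12 -0.05 -0.04]
152 o##oooooo#########
153 ###oooooo#########
154 #####oooo#########
155 #####ooooo########
156 ######oooo.#######
157 ######ooooR.######
158 ######ooo.RR.#####
159 .#####oo#.RRR#####
160 .########.RRR#####
161 ..########RRR.####
162 ..########.R...###
163 ...########o...###
164 ...o#######o...###
165 ....########...###
166 ....########...###
depth [1.38  1.392 1.387 1.385 1.39  1.389]
```

carry_out:
  deltas: [0.0001, 0, -0.003, 0, 0.0175, 0, 0.0003, 0, -0.006, 0, 0.035, 0, 0.0005, 0, -0.009, 0, 0.0524, 0, 0.0008, 0, -0.012, 0, 0.0698, 0, 0.0008, 0, -0.012, 0, 0.0698, 0]

```text
time: 17.58
eef_pos: [0.4376, -0.1092, 0.0752]
tcp_rot: [0.703, 0.704, 0.071, -0.072]
contact_force: [-0.3, -1.2, -2.7]
opening: 0.256
finger_force: 79.8
```

```bash
python3 -c "
from h import *
tip()" | head -1
```

```text
t17.57 th11.60 tip [ 0.4377 -0.3042  0.0283] edge-lift 13.1 F [-0.3 -1.2 -2.7] M [-0.15  0.07  0.03]
```

carry_out:
  deltas: [0.008, 0, 0, 0, 0, 0, 0.02, 0, 0, 0, 0, 0, 0.035, 0, 0, 0, 0, 0, 0.055, 0, 0, 0, 0, 0, 0.075, 0, 0, 0, 0, 0]

```text
time: 18.35
eef_pos: [0.437, -0.0338, 0.0903]
tcp_rot: [0.703, 0.704, 0.071, -0.072]
contact_force: [0.1, 1.3, -2.8]
opening: 0.259
finger_force: 79.8
```

```bash
python3 -c "
from h import *
tip()"
```

```text
t18.35 th11.62 tip [ 0.4374 -0.2288  0.0432] edge-lift 12.6 F [ 0.1  1.3 -2.8] M [-0.08 -0.04  0.05]
152 o#################
153 ##################
154 #...##############
155 #...##############
156 #.o###############
157 #oo###############
158 ooo###############
159 ooo###############
160 oooo##############
161 ooo###############
162 ooo#.#############
163 oooo..############
164 oooo...###########
165 ooo....###########
166 ####...###########
depth [1.1   1.099 1.101 1.103 1.104 1.098]
```

carry_out:
  deltas: [0.003, 0, -0.04, 0, 0, 0, 0.01, 0, -0.08, 0, 0, 0, 0.01, 0, -0.11, 0, 0, 0, 0.01, 0, -0.11, 0, 0, 0]

```text
time: 19.0
eef_pos: [0.4391, -0.0487, 0.2023]
tcp_rot: [0.703, 0.704, 0.072, -0.069]
contact_force: [0.1, 0.4, -2.6]
opening: 0.252
finger_force: 80.0
```

Run:
```python
from h import *
foot('g')
dn=barpose([0,0,0],0)[1];hd=down(np.radians(106.8))
chain([(np.array([.437,.13,.19]),dn),(np.array([.424,.328,.158]),hd),(np.array([.424,.328,.008]),hd)])
p,d=ctrl.read_camera('side');T=T_cw('side');save('g2',cv2.resize(p[120:200,300:410],None,fx=7,fy=7,interpolation=cv2.INTER_CUBIC))
```

```text
t19.00 th11.44 tip [ 0.4394 -0.2439  0.1558] F [ 0.1  0.4 -2.6] M [-0.16 -0.03  0.01]
side pv[343. 157.] red n1 uv 342.0,158.0 span u0 v0
scene pv[357. 156.] red n0 uv nan,nan span u0 v0
[0.1721 0.0004 0.0443] [-0.0029 -0.2029  0.001 ] -> [0.437 0.13  0.19 ]
[ 0.198 -0.013  0.032] [ 0.      0.     -0.2932] -> [0.424 0.328 0.158]
[0.   0.   0.15] [0. 0. 0.] -> [0.424 0.328 0.008]h.py:56: RuntimeWarning: Mean of empty slice.
  out.append(f'{c} pv{pv.round(0)} red n{m.sum()} uv {uu[m].mean():.1f},{vv[m].mean():.1f} span u{np.ptp(uu[m]) if m.any() else 0} v{np.ptp(vv[m]) if m.any() else 0}')
  ret = ret.dtype.type(ret / rcount)
```

carry_out:
  deltas: [0.035, 0, 0.009, 0, -0.04, 0, 0.07, 0, 0.018, 0, -0.08, 0, 0.105, 0, 0.027, 0, -0.12, 0, 0.14, 0, 0.036, 0, -0.16, 0, 0.1721, 0, 0.0443, 0, -0.2029, 0]

```text
time: 19.77
eef_pos: [0.4356, 0.1312, 0.1886]
tcp_rot: [0.706, 0.708, -0.003, -0.001]
contact_force: [0.8, -0.3, -2.3]
opening: 0.251
finger_force: 79.9
```

carry_out:
  deltas: [0.04, -0.003, 0.006, 0, 0, -0.06, 0.08, -0.005, 0.012, 0, 0, -0.12, 0.12, -0.008, 0.019, 0, 0, -0.18, 0.16, -0.011, 0.026, 0, 0, -0.235, 0.198, -0.013, 0.032, 0, 0, -0.2932]

```text
time: 20.4
eef_pos: [0.4219, 0.3287, 0.1559]
tcp_rot: [0.595, 0.804, -0.003, -0.002]
contact_force: [0.3, 0.0, -2.4]
opening: 0.254
finger_force: 80.0
```

carry_out:
  deltas: [0, 0, 0.03, 0, 0, 0, 0, 0, 0.07, 0, 0, 0, 0, 0, 0.11, 0, 0, 0, 0, 0, 0.135, 0, 0, 0, 0, 0, 0.135, 0, 0, 0]

```text
time: 21.02
eef_pos: [0.4199, 0.3261, 0.0195]
tcp_rot: [0.596, 0.803, -0.005, -0.003]
contact_force: [-0.8, -0.3, -2.8]
opening: 0.256
finger_force: 79.7
```

```bash
python3 -W ignore inhand.py | grep -E "handle|blade|\["
python3 - <<'E'
from h import *
s=ctrl.get_state();print(s['contact_force']);chain([(np.array([.424,.328,.0075]),down(np.radians(106.8)))])
E
```

```text
handle tool x range [0.0006 0.097 ] y 0.0007279256654260953 top z -0.013168017350609323 slope dz/dx,dy/dx [ 0.0016 -0.0131] [0.002  0.0005]
blade 1596 [-0.0542 -0.0105 -0.003 ] [-0.032   0.0113  0.0007] [-0.0001 -0.0014] [0.0018 0.0004]
[0.4199 0.3261 0.0195] [ 0.5956  0.8032 -0.0051 -0.0029]
scene 98 tip x -0.09509833688277759 z fit [-0.0114  0.0195] y fit [ 0.1274 -0.0121] z@-.19 nan
side 61 tip x -0.04412322917251416 z fit [-0.1104 -0.0095] y fit [0.0947 0.0071] z@-.19 nan
[ 0.06243301  0.32946032 -1.6573489 ]
[-0.0001  0.0001  0.0169] [-0.0009 -0.0004  0.0015] -> [0.424  0.328  0.0075]
```

carry_out:
  deltas: [0, 0, 0.004, 0, 0, 0, 0, 0, 0.008, 0, 0, 0, 0, 0, 0.011, 0, 0, 0, 0, 0, 0.013, 0, 0, 0, 0, 0, 0.013, 0, 0, 0]

```text
time: 21.8
eef_pos: [0.4234, 0.3277, 0.0107]
tcp_rot: [0.596, 0.803, -0.001, -0.001]
contact_force: [-0.3, -0.6, -3.2]
opening: 0.257
finger_force: 79.8
```

Run:
```python
from h import *
s=ctrl.get_state();print(s['contact_force']);chain([(np.array([.424,.328,.007]),down(np.radians(106.8)))])
```

```text
[-0.27414686 -0.63755175 -3.1795759 ]
[0.0001 0.0007 0.0037] [-0.0021 -0.0001  0.0015] -> [0.424 0.328 0.007]
```

carry_out:
  deltas: [0, 0, 0.002, 0, 0, 0, 0, 0, 0.0036, 0, 0, 0, 0, 0, 0.0036, 0, 0, 0]

```text
time: 22.18
eef_pos: [0.4234, 0.3277, 0.0072]
tcp_rot: [0.596, 0.803, -0.001, -0.001]
contact_force: [-0.1, -0.2, -2.4]
opening: 0.253
finger_force: 79.8
```

carry_out:
  deltas: [0, 0, 0, 0, 0, 0, 0, 0, 0, 0, 0, 0, 0, 0, 0, 0, 0, 0, 0, 0, 0, 0, 0, 0]
  grip: 65

```text
time: 22.68
eef_pos: [0.4238, 0.3279, 0.0076]
tcp_rot: [0.596, 0.803, -0.0, -0.0]
contact_force: [0.1, -0.2, 0.6]
opening: 0.654
finger_force: 0.0
```

carry_out:
  deltas: [0, 0, -0.03, 0, 0, 0, 0, 0, -0.08, 0, 0, 0, 0, 0, -0.13, 0, 0, 0, 0, 0, -0.18, 0, 0, 0, 0, 0, -0.18, 0, 0, 0]

```text
time: 23.3
eef_pos: [0.4267, 0.3294, 0.1932]
tcp_rot: [0.596, 0.803, 0.004, 0.002]
contact_force: [0.6, -0.7, -0.7]
opening: 0.652
finger_force: 0.0
```

```bash
python3 -W ignore - <<'E'
from h import *
np.set_printoptions(precision=4,suppress=True)
p,d=ctrl.read_camera('side');T=T_cw('side')
w,dw=ctrl.read_camera('wrist');
a=cv2.resize(p[110:200,290:430],None,fx=5.7,fy=5.7,interpolation=cv2.INTER_CUBIC)[:370];b=cv2.resize(p[230:400,180:400],(298,230));c=cv2.resize(w,(368,230))
save('fin',np.vstack([a[:,:666],np.hstack([b,c])[:,:666]]))
P=cloud('side',d,T);P0=cloud('side',np.load('side0.npz')['d'],T)
for nm,Q in(('0',P0),('now',P)):
    m=(Q[...,0]>.385)&(Q[...,0]<.57)&(Q[...,1]<-.29)&(Q[...,1]>-.33)&(Q[...,2]>.04)&(Q[...,2]<.085);q=Q[m];print(nm,m.sum(),np.median(q,0),np.polyfit(q[:,1],q[:,2],1))
    k=(Q[...,0]>.38)&(Q[...,0]<.49)&(Q[...,1]<-.18)&(Q[...,1]>-.255)&(Q[...,2]>.034)&(Q[...,2]<.05);print('ridge',Q[k].mean(0))
E
```

```text
0 505 [ 0.4714 -0.3056  0.0511] [-0.0909  0.0227]
ridge [ 0.439  -0.2245  0.0386]Traceback (most recent call last):
  File "<stdin>", line 9, in <module>
    raise TypeError("expected non-empty vector for x")
TypeError: expected non-empty vector for x
```

View pics/fin.png

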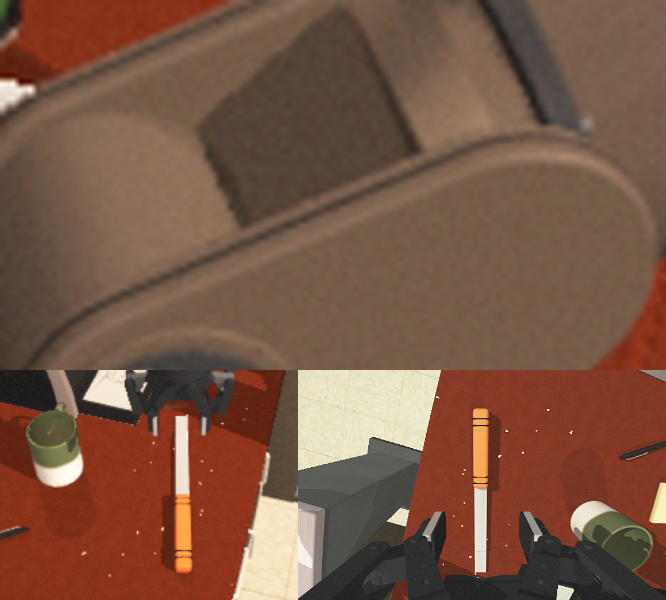

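The bar lies flat and free on the worktop, as both lower views show. The arm hides the grinder from the side camera, so I'll check the grinder by numbers from the scene camera.

```bash
python3 -W ignore - <<'E'
from h import *
np.set_printoptions(precision=4,suppress=True)
c='scene';T=T_cw(c);z=np.load('scene0.npz');p,d=ctrl.read_camera(c)
for nm,pp,dd in(('0',z['p'],z['d']),('now',p,d)):
    Q=cloud(c,dd,T);h=cv2.cvtColor(pp,cv2.COLOR_RGB2HSV).astype(int)
    for n2,x0,x1 in(('L',.5,.57),('R',.385,.45)):
        m=(Q[...,0]>x0)&(Q[...,0]<x1)&(Q[...,1]<-.285)&(Q[...,1]>-.33)&(Q[...,2]>.042)&(Q[...,2]<.085);q=Q[m];print(nm,n2,m.sum(),np.median(q,0) if len(q) else '')
    k=(Q[...,0]>.38)&(Q[...,0]<.49)&(Q[...,1]<-.18)&(Q[...,1]>-.255)&(Q[...,2]>.034)&(Q[...,2]<.05);print('ridge',k.sum(),Q[k].mean(0))
    for v in range(145,170): print(v,''.join('R' if ((h[v,u,0]<3 or h[v,u,0]>172) and h[v,u,1]>140 and h[v,u,2]>110) else ('.' if h[v,u,1]>150 else ('W' if h[v,u,2]>130 else ('o' if h[v,u,2]>75 else '#'))) for u in range(336,368)))
print(proj(c,[[.507,-.276,.056],[.505,-.276,.006],[.505,-.276,.03]],T))
E
```

```text
0 L 226 [ 0.5346 -0.3048  0.05  ]
0 R 232 [ 0.4182 -0.3042  0.0505]
ridge 117 [ 0.4341 -0.2248  0.0382]
145 ....oooooooooooooooooooooooooooo
146 ....oooooooooooooooooooooooooooo
147 ....oooooooooooooooooooooooooooo
148 ....oo##oooooooooooooooooooooooo
149 ....o######ooooooooooooooooooooo
150 .....#########ooooooWWoooooooooo
151 .....o###########ooWWWWooooooooo
152 ......o###########oWWWWooooooooo
153 ........##########ooWWWWoooWWooo
154 .........#########ooWWW.WWWWWooo
155 .........#########ooWWRRRWWWWooo
156 ..........###.......WWRRRWWWWooo
157 ..................R..WW..WoWWo##
158 ............oo...RR..WW..ooooo##
159 ..........#ooo..RRR.......oooo##
160 ..........#oooW..............o##
161 ..........#oooo.................
162 ...........ooo..................
163 ................................
164 ................................
165 ................................
166 ................................
167 ................................
168 ................................
169 .........................WWWWW..
now L 1 [ 0.5685 -0.3194  0.0621]
now R 0 
ridge 0 [nan nan nan]
145 oo
[... 282 characters left out ...]
ooooooo
153 oooooooooooooooooooooooooooooooo
154 oooooooooooooooooooooooooooooooo
155 oooooooooooooooooooooooooooooooo
156 oooooooooooooooooooooooooooooooo
157 oooooooooooooooooooooooooooooooo
158 oooooooooooooooooooooooooooooooo
159 oooooooooooooooooooooooooooooooo
160 oooooooooooooooooooooooooooooooo
161 oooooooooooooooooooooooooooooooo
162 oooooooooooooooooooooooooooooooo
163 oooooooooooooooooooooooooooooooo
164 oooooooooooooooooooooooooooooooo
165 oooooooooooooooooooooooooooooooo
166 oooooooooooooooooooooooooooooooo
167 oooooooooooooooooooooooooooooooo
168 oooooooooooooooooooooooooooooooo
169 oooooooooooooooooooooooooooooooo
[[357.6182 152.4429]
 [357.035  164.8515]
 [357.5919 159.0882]]
```

Both views are blocked, so I'll move back toward the start pose.

Run:
```python
from h import *
r=down(np.radians(135.3));chain([(np.array([.304,.487,.225]),r),(np.array([.188,.648,.231]),down(np.radians(163.9)))])
```

```text
[ 0.1872 -0.0679 -0.0385] [-0.0033 -0.0007 -0.496 ] -> [0.304 0.487 0.225]
[ 0.1957  0.0328 -0.006 ] [ 0.      0.     -0.4992] -> [0.188 0.648 0.231]
```

carry_out:
  deltas: [0.047, -0.017, -0.01, 0, 0, -0.125, 0.094, -0.034, -0.02, 0, 0, -0.25, 0.14, -0.051, -0.03, 0, 0, -0.375, 0.187, -0.068, -0.038, 0, 0, -0.496]

```text
time: 23.95
eef_pos: [0.3028, 0.4874, 0.2233]
tcp_rot: [0.379, 0.926, -0.002, -0.001]
contact_force: [-0.2, 0.5, -1.1]
opening: 0.652
finger_force: 0.0
```

carry_out:
  deltas: [0.049, 0.008, -0.002, 0, 0, -0.125, 0.098, 0.016, -0.003, 0, 0, -0.25, 0.147, 0.025, -0.005, 0, 0, -0.375, 0.1957, 0.0328, -0.006, 0, 0, -0.499, 0.1957, 0.0328, -0.006, 0, 0, -0.499]

```text
time: 24.58
eef_pos: [0.1856, 0.649, 0.2282]
tcp_rot: [0.138, 0.99, -0.002, -0.002]
contact_force: [0.7, -0.2, -0.2]
opening: 0.654
finger_force: 0.0
```

```bash
python3 -W ignore - <<'E'
from h import *
np.set_printoptions(precision=4,suppress=True)
for c in('scene','side'):
  T=T_cw(c);z=np.load(c+'0.npz');p,d=ctrl.read_camera(c)
  for nm,pp,dd in(('0',z['p'],z['d']),('now',p,d)):
    Q=cloud(c,dd,T);h=cv2.cvtColor(pp,cv2.COLOR_RGB2HSV).astype(int)
    m=(Q[...,0]>.385)&(Q[...,0]<.565)&(Q[...,1]<-.29)&(Q[...,1]>-.33)&(Q[...,2]>.046)&(Q[...,2]<.085)&(h[...,1]<100);q=Q[m];print(c,nm,'plate front',m.sum(),np.median(q,0))
    k=(Q[...,0]>.38)&(Q[...,0]<.49)&(Q[...,1]<-.18)&(Q[...,1]>-.255)&(Q[...,2]>.034)&(Q[...,2]<.05);print('  ridge',k.sum(),Q[k].mean(0))
    yl=(h[...,0]>16)&(h[...,0]<32)&(h[...,1]>150)&(h[...,2]>120)&(Q[...,1]<-.25)&(Q[...,1]>-.35)&(Q[...,0]>.38)&(Q[...,0]<.5)&(Q[...,2]>.02);print('  yellow',yl.sum(),Q[yl].mean(0))
  if c=='side':
    u0,v0=326,148
  else: u0,v0=340,146
  for v in range(v0,v0+24): print(v,''.join('R' if ((h[v,u,0]<3 or h[v,u,0]>172) and h[v,u,1]>140 and h[v,u,2]>110) else ('.' if h[v,u,1]>150 else ('W' if h[v,u,2]>130 else ('o' if h[v,u,2]>75 else '#'))) for u in range(u0,u0+30)))
  L=[[.507-r*np.sin(.1),-.276,.056-r*np.cos(.1)] for r in(0,.03,.05)];print(proj(c,L,T))
E
```

```text
scene 0 plate front 401 [ 0.4924 -0.3091  0.0503]
  ridge 117 [ 0.4341 -0.2248  0.0382]
  yellow 163 [ 0.434  -0.3012  0.0465]
scene now plate front 481 [ 0.4895 -0.3011  0.0619]
  ridge 120 [ 0.4335 -0.2244  0.0383]
  yellow 163 [ 0.4345 -0.3053  0.0586]
146 .o#o######oooooooWWooooooooooo
147 ..oo##########ooWWWooooooooooo
148 ...o###########oWWWWooooWWoooo
149 ....###########ooWWWWWoWWWoooo
150 .....##########ooWWRR.WWWWoooo
151 .....##########ooWW.RRWWWWoooo
152 ......#####....oooWW.RWWWWoooo
153 ........#.......ooWWWRooWooo##
154 ......................ooooo###
155 ..................RRR..ooo####
156 ..................RRR.....o###
157 .................RRR.........o
158 .................RR...........
159 .................RRR..........
160 ..............................
161 .................WW...........
162 ................WWWW..........
163 ...............ooWWW..........
164 ...............oooWo..........
165 ................ooo...........
166 .................o............
167 ..............................
168 ..............................
169 .....................WWWWWW...
[[35
[... 517 characters left out ...]
oooooo
154 #######.....###oWWWRoWWooooooo
155 #######.........RRR.#ooooooooo
156 #######.........RRR......oo###
157 .#####..........RRR...........
158 ...............RRRR...........
159 ...............RRRR...........
160 ...............RRR............
161 ...............RRRR...........
162 ................RR............
163 ...............WWW............
164 ...............WWW............
165 ..............oWWW............
166 ..............#ooo............
167 ..............###o............
168 ........................WWWW..
169 .......................WWWWWWW
170 .......................WWWWWWW
171 .......................WWWWWWW
[[343.1567 153.781 ]
 [343.7385 161.9707]
 [344.1175 167.3129]]
```

```bash
python3 -W ignore - <<'E'
from h import *
np.set_printoptions(precision=2,suppress=True)
for c,px,u0,u1,v0,v1 in(('side',.508,334,352,148,169),('scene',.504,350,368,146,168)):
    T=T_cw(c);p=np.mean([ctrl.read_camera(c)[0].astype(float) for _ in range(6)],0)
    # table colour reference; per-row centroid of difference from table
    ref=np.median(p[v1-4:v1+4,u0-14:u0-4].reshape(-1,3),0)
    rows=[]
    for v in range(v0+8,v1):
        w=np.linalg.norm(p[v,u0:u1]-ref,axis=1);w[w<45]=0
        if w.sum()>0: rows.append((v,(w*np.arange(u0,u1)).sum()/w.sum(),w.sum()))
    print(c);print(np.array(rows))
    for lean in(-9,-6,-3,0,3,6):
        a=np.radians(lean);X=[[px-r*np.sin(a),-.279+r*.08,.053-r*np.cos(a)] for r in(.0,.016,.024,.032,.040,.047)]
        print(lean,proj(c,X,T).ravel())
E
```

```text
side
[[ 156.    342.37 1015.52]
 [ 157.    342.65 1013.42]
 [ 158.    342.65 1000.68]
 [ 159.    342.5   932.22]
 [ 160.    342.49  923.24]
 [ 161.    342.59  938.64]
 [ 162.    343.75  815.1 ]
 [ 163.    345.3   841.66]
 [ 164.    344.55  731.  ]
 [ 165.    340.75  695.45]
 [ 166.    339.43  615.69]
 [ 167.    340.15  542.48]
 [ 168.    346.31  498.92]]
-9 [343.03 154.02 341.95 158.38 341.42 160.55 340.89 162.69 340.36 164.82
 339.9  166.68]
-6 [343.03 154.02 342.21 158.46 341.81 160.65 341.41 162.84 341.01 165.
 340.66 166.89]
-3 [343.03 154.02 342.47 158.52 342.2  160.74 341.93 162.96 341.66 165.15
 341.42 167.06]
0 [343.03 154.02 342.74 158.56 342.59 160.82 342.45 163.05 342.31 165.27
 342.19 167.21]
3 [343.03 154.02 343.   158.6  342.99 160.87 342.98 163.13 342.97 165.37
 342.96 167.32]
6 [343.03 154.02 343.27 158.63 343.39 160.91 343.51 163.18 343.62 165.43
 343.73 167.39]
scene
[[ 154.    359.12 1033.16]
 [ 155.    358.73  783.23]
 [ 156.    358.49  734.69]
 [ 157.    358.79  652.58]
 [ 158.    361.32  484.59]
 [ 159.    364.49  340.98]
 [ 160.    364.49  340.96]
 [ 161.    361.04  567.34]
 [ 162.    359.57  647.98]
 [ 163.    358.08  530.46]
 [ 164.    356.74  451.03]
 [ 165.    356.15  303.44]
 [ 166.    356.5   101.67]]
-9 [358.86 152.95 357.56 156.85 356.92 158.77 356.29 160.67 355.66 162.56
 355.11 164.19]
-6 [358.86 152.95 357.8  156.96 357.28 158.94 356.76 160.9  356.25 162.84
 355.81 164.52]
-3 [358.86 152.95 358.04 157.07 357.64 159.1  357.25 161.11 356.85 163.1
 356.51 164.83]
0 [358.86 152.95 358.29 157.16 358.01 159.23 357.73 161.29 357.46 163.33
 357.22 165.1 ]
3 [358.86 152.95 358.54 157.24 358.38 159.36 358.22 161.46 358.07 163.54
 357.93 165.34]
6 [358.86 152.95 358.78 157.31 358.75 159.46 358.71 161.6  358.68 163.71
 358.65 165.55]
```

```bash
python3 -W ignore - <<'E'
from h import *
np.set_printoptions(precision=2,suppress=True,linewidth=170)
for c,u0,u1,rv,sv in(('side',336,350,range(155,163),range(162,168)),('scene',351,366,range(154,161),range(160,167))):
    p=np.mean([ctrl.read_camera(c)[0].astype(float) for _ in range(8)],0);np.save('avg_'+c,p)
    for v in rv: print(c,v,'R',p[v,u0:u1,0].astype(int))
    for v in sv: print(c,v,'B',p[v,u0:u1,2].astype(int))
E
```

```text
side 155 R [ 82  81  81  80  80  93 148 186 184 105  77  84  87  74]
side 156 R [ 82  82  83  83  82  99 152 197 202 100  80  79  80  83]
side 157 R [ 82  84  85  83  85 105 154 201 205  77  82  81  82  85]
side 158 R [ 85  86  83  85  86 110 158 204 203  82  82  83  82  84]
side 159 R [ 83  85  85  84  90 120 164 201 178  84  86  84  85  83]
side 160 R [ 84  84  85  83  90 125 171 203 169  85  86  86  85  86]
side 161 R [ 84  82  83  84  96 143 176 206 167  82  82  86  85  85]
side 162 R [ 84  83  83  80  91 133 183 205 122  82  84  85  86  86]
side 162 B [15 15 15 14 22 40 37 41 24 14 17 16 18 16]
side 163 B [ 21  22  22  21  44  89 112 135  20  17  12  16  16  16]
side 164 B [ 25  23  24  26  48 115 165 144  25  25  23  23  19  17]
side 165 B [ 17  25  28  27  62 139 177 142  23  22  25  24  23  23]
side 166 B [ 19  18  18  19  37  78 107  76  22  25  24  23  23  26]
side 167 B [23 14 18 20 24 39 52 45 23 26 26 25 24 24]
scene 154 R [ 78  79  80  81  82  91 113 144 163 160 132 102  99 107 101]
scene 155 R [ 80  82  81  81  82  90 115 149 169 160 124  93  84  86  81]
scene 156 R [ 83  81  81  81  82  93 121 156 175 162 122  90  82  80  79]
scene 157 R [ 88  86  83  83  84  98 128 161 178 161 119  87  82  82  80]
scene 158 R [103  96  91  88  89 103 136 165 175 151 111  86  81  82  81]
scene 159 R [113 109 106 102  99 113 143 169 168 139 101  84  80  82  82]
scene 160 R [110 114 116 115 114 124 150 170 164 130  97  84  81  82  83]
scene 160 B [11 11 13 14 18 26 36 38 34 22 13 11  8 11 13]
scene 161 B [14 12 14 18 32 54 71 72 55 31 16 10 10 12 10]
scene 162 B [ 10  13  14  20  44  77 105 106  77  40  17  13  11  13  11]
scene 163 B [ 13  11  12  21  47  86 114 113  80  39  17  14  14  14  11]
scene 164 B [13 12 14 16 39 72 97 95 65 31 14 14 13 14 13]
scene 165 B [13 14 14 15 27 48 64 63 43 21 14 13 14 14 14]
scene 166 B [13 14 12 16 19 29 36 36 26 18 15 14 14 16 13]
```

```bash
python3 -W ignore - <<'E'
from h import *
chain([(np.array([.304,.487,.228]),down(np.radians(135.3))),(np.array([.425,.328,.225]),down(np.radians(106.8))),(np.array([.45,.14,.22]),barpose([0,0,0],0)[1]),(np.array([.45,0.0,.20]),barpose([0,0,0],np.radians(-25))[1])])
# vertical shift of plate's left corner z1 vs now
a=cv2.imread('pics/t15.4.png');b=np.load('avg_side.npy')[120:200,300:410].astype(np.uint8)[:,:,::-1];b=cv2.resize(b,None,fx=7,fy=7,interpolation=cv2.INTER_CUBIC)
import glob
for n in sorted(glob.glob('pics/t1*.png'))+['pics/f0side.png']:
    a=cv2.imread(n);A,B=[cv2.cvtColor(i,cv2.COLOR_BGR2GRAY)[140:280,110:230].astype(np.float32) for i in(a,b)]
    try: cc,W=cv2.findTransformECC(B,A,np.eye(2,3,dtype=np.float32),cv2.MOTION_TRANSLATION);print(n,round(cc,3),W[:,2]/7)
    except Exception as e: print(n,'fail')
E
```

```text
[-0.1556 -0.1226  0.0035] [-0.0011 -0.0012  0.499 ] -> [0.304 0.487 0.228]
[-0.1978 -0.0279  0.003 ] [0.     0.     0.4974] -> [0.425 0.328 0.225]
[-0.1872 -0.0304  0.005 ] [0.     0.     0.2932] -> [0.45 0.14 0.22]
[-0.14  0.    0.02] [ 0.     -0.4363  0.    ] -> [0.45 0.   0.2 ]
pics/t10.1.png 0.994 [-0.24247408  2.808601  ]
pics/t10.8.png 0.986 [-0.34892964  1.8049179 ]
pics/t11.8.png 0.99 [-0.12331818  1.2141142 ]
pics/t12.2.png 0.994 [-0.11659714  1.2593547 ]
pics/t12.7.png 0.992 [-0.06992804  0.9349402 ]
pics/t13.2.png 0.995 [-0.08484652  0.67266893]
pics/t13.8.png 0.989 [-0.07048094  0.42459717]
pics/t14.3.png 0.989 [-0.12089872  0.15580653]
pics/t14.8.png 0.991 [-0.0665134 -0.1229405]
pics/t15.3.png 0.991 [-0.06232139 -0.12000067]
pics/t16.8.png 0.997 [-0.01399253 -0.003775  ]
pics/t17.6.png 0.997 [-0.02150086  0.0002186 ]
pics/t18.4.png 0.97 [ 0.00273089 -0.28994614]
pics/f0side.png 0.99 [-0.35562497  4.1644645 ][ WARN:0@0.311] global loadsave.cpp:275 findDecoder imread_('pics/t15.4.png'): can't open/read file: check file path/integrity
```

carry_out:
  deltas: [-0.039, -0.0305, 0.001, 0, 0, 0.125, -0.078, -0.061, 0.002, 0, 0, 0.25, -0.117, -0.092, 0.003, 0, 0, 0.375, -0.1556, -0.1226, 0.0035, 0, 0, 0.499]
  grip: 100

```text
time: 26.58
eef_pos: [0.3047, 0.4857, 0.2281]
tcp_rot: [0.382, 0.924, -0.0, -0.001]
contact_force: [1.3, 0.2, 0.6]
opening: 1.0
finger_force: 0.0
```

carry_out:
  deltas: [-0.049, -0.007, 0.001, 0, 0, 0.125, -0.099, -0.014, 0.0015, 0, 0, 0.25, -0.148, -0.021, 0.002, 0, 0, 0.375, -0.1978, -0.0279, 0.003, 0, 0, 0.4974]

```text
time: 27.08
eef_pos: [0.4258, 0.3268, 0.2252]
tcp_rot: [0.598, 0.802, -0.0, -0.0]
contact_force: [0.0, -0.2, 0.2]
opening: 1.001
finger_force: 0.0
```

carry_out:
  deltas: [-0.047, -0.0076, 0.001, 0, 0, 0.073, -0.094, -0.015, 0.002, 0, 0, 0.146, -0.14, -0.023, 0.004, 0, 0, 0.22, -0.1872, -0.0304, 0.005, 0, 0, 0.2932]

```text
time: 27.58
eef_pos: [0.45, 0.1387, 0.2201]
tcp_rot: [0.708, 0.706, -0.0, -0.0]
contact_force: [1.0, 0.4, 0.4]
opening: 0.999
finger_force: 0.0
```

carry_out:
  deltas: [-0.035, 0, 0.005, 0, -0.109, 0, -0.07, 0, 0.01, 0, -0.218, 0, -0.105, 0, 0.015, 0, -0.327, 0, -0.14, 0, 0.02, 0, -0.436, 0, -0.14, 0, 0.02, 0, -0.436, 0]

```text
time: 28.2
eef_pos: [0.4491, -0.0001, 0.1988]
tcp_rot: [0.691, 0.69, -0.154, 0.151]
contact_force: [-0.6, 0.9, 0.7]
opening: 0.999
finger_force: 0.0
```

```bash
cat > wl.py <<'E'
from h import *
np.set_printoptions(precision=4,suppress=True)
s=ctrl.get_state();print(s['time'],s['eef_pos'],tipnow(s)[1],s['contact_force'])
p,d=ctrl.read_camera('wrist');T=T_cw('wrist',s);P=cloud('wrist',d,T);np.savez('wl',p=p,d=d,T=T)
hsv=cv2.cvtColor(p,cv2.COLOR_RGB2HSV).astype(int)
X=[[.507,-.277,.053],[.507,-.277,.03],[.507,-.277,.006],[.437,-.286,.04]];uv=proj('wrist',X,T);print(uv)
for u,v in uv: 
    if 0<=u<640 and 0<=v<400: print(pts('wrist',(u,v),d,T)[0],p[int(v),int(u)])
m=((hsv[...,0]<4)|(hsv[...,0]>170))&(hsv[...,1]>170)&(hsv[...,2]>120)&(abs(P[...,0]-.507)<.05)&(abs(P[...,1]+.277)<.03)&(P[...,2]>.008)&(P[...,2]<.07)
print(m.sum());q=P[m];print(q.mean(0),np.percentile(q,[2,98],0));f=np.polyfit(q[:,2],q[:,0],1);print('lean deg (+=past centre to -x)',np.degrees(np.arctan(f[0])))
E
python3 -W ignore wl.py
```

```text
28.2 [ 0.4491 -0.0001  0.1988] -24.944350417759136 [-0.646   0.9197  0.6972]
[[365.5807 310.0053]
 [364.0341 294.7853]
 [362.5267 280.0187]
 [311.5939 304.948 ]]
[ 0.5071 -0.2774  0.0528] [156 136 127]
[ 0.5068 -0.2756  0.0309] [179  55  50]
[ 0.5065 -0.2734  0.0086] [59 61 58]
[ 0.4359 -0.3181  0.0196] [70 73 71]
188
[ 0.5069 -0.2783  0.0427] [[ 0.5013 -0.2866  0.0222]
 [ 0.5125 -0.2747  0.0619]]
lean deg (+=past centre to -x) -1.5518544131986038
```

```bash
python3 -W ignore - <<'E'
from h import *
np.set_printoptions(precision=4,suppress=True)
z=np.load('wl.npz');p,d,T=z['p'],z['d'],z['T'];P=cloud('wrist',d,T);h=cv2.cvtColor(p,cv2.COLOR_RGB2HSV).astype(int)
for v in range(272,320,1):
    r=P[v,345:385];m=(abs(r[:,1]+.277)<.012)&(r[:,2]>.002)&(abs(r[:,0]-.507)<.03)
    print(v,''.join(('R' if ((h[v,u,0]<5 or h[v,u,0]>170) and h[v,u,1]>150 and h[v,u,2]>140) else '.' if h[v,u,1]>140 else 'W' if h[v,u,2]>130 else 'o' if h[v,u,2]>75 else '#') if m[u-345] else ' ' for u in range(345,385)),np.median(r[m],0) if m.any() else '')
for lean in(-6,-3,0,3,6):
    a=np.radians(lean);print(lean,proj('wrist',[[.507-r*np.sin(a),-.279+r*.08,.053-r*np.cos(a)] for r in(0,.025,.047)],T).round(1).tolist())
E
```

```text
272                                          
273                                          
274                                          
275                                          
276                    #                     [ 0.5091 -0.2732  0.002 ]
277                  ######                  [ 0.5095 -0.2729  0.0039]
278                 ########                 [ 0.5094 -0.2737  0.0051]
279                 ########                 [ 0.5092 -0.2737  0.0067]
280                 ########                 [ 0.5093 -0.2744  0.0079]
281                 ###o####                 [ 0.5093 -0.2758  0.0085]
282                 #WWWWWo#                 [ 0.5091 -0.2759  0.0101]
283                  WWWWWW                  [ 0.5092 -0.2759  0.0118]
284                  WWWWWW                  [ 0.5089 -0.2765  0.013 ]
285                  WWWWWW                  [ 0.5088 -0.2758  0.0151]
286                  WWWWWW                  [ 0.5088 -0.2766  0.0162]
287                  WWWWWW                  [ 0.5086 -0.2768  0.0177]
288                  WWWoWW                  [ 0.5084 -0.2768  0
[... 1764 characters left out ...]
 -0.2789  0.0562]
314           W W   RRWWWWWWWR. WWWW         [ 0.5083 -0.279   0.0576]
315             Wo  RRRWWWWRRRo WWWW         [ 0.5085 -0.2794  0.0588]
316            WW   RRRRRRRRRR  WWWW         [ 0.5078 -0.2803  0.0596]
317           WWW   RRRRRRRRRR  WWWW         [ 0.5067 -0.2842  0.0588]
318           W W   .RRRRRRRRo   WWW         [ 0.5071 -0.2858  0.0593]
319              W    RRRRRRW     WW         [ 0.5083 -0.287   0.06  ]
-6 [[365.4, 310.8], [365.9, 293.6], [366.2, 279.4]]
-3 [[365.4, 310.8], [364.9, 293.5], [364.4, 279.3]]
0 [[365.4, 310.8], [363.9, 293.5], [362.6, 279.3]]
3 [[365.4, 310.8], [362.9, 293.5], [360.9, 279.3]]
6 [[365.4, 310.8], [362.0, 293.6], [359.1, 279.4]]
```

The close wrist measurement shows the foot leaning about 2–3° short of straight down. It is held by friction and is not past centre. I'll fetch the bar again and lift about a millimetre more.

```bash
python3 -W ignore - <<'E'
from h import *
hd=down(np.radians(106.8))
chain([(np.array([.445,.14,.22]),barpose([0,0,0],0)[1]),(np.array([.4236,.3278,.16]),hd),(np.array([.4236,.3278,.0065]),hd)])
E
```

```text
[ 0.1181 -0.0048 -0.0773] [-2.300e-03  4.344e-01 -2.000e-04] -> [0.445 0.14  0.22 ]
[ 0.1878 -0.0214  0.06  ] [ 0.      0.     -0.2932] -> [0.4236 0.3278 0.16  ]
[0.     0.     0.1535] [0. 0. 0.] -> [0.4236 0.3278 0.0065]
```

carry_out:
  deltas: [0.03, -0.001, -0.019, 0, 0.108, 0, 0.059, -0.002, -0.039, 0, 0.217, 0, 0.089, -0.004, -0.058, 0, 0.326, 0, 0.1181, -0.0048, -0.0773, 0, 0.4344, 0]
  grip: 65

```text
time: 28.75
eef_pos: [0.4456, 0.1419, 0.2217]
tcp_rot: [0.707, 0.707, 0.002, -0.001]
contact_force: [0.1, -0.2, -0.3]
opening: 0.65
finger_force: 0.0
```

carry_out:
  deltas: [0.047, -0.005, 0.015, 0, 0, -0.073, 0.094, -0.011, 0.03, 0, 0, -0.147, 0.141, -0.016, 0.045, 0, 0, -0.22, 0.1878, -0.0214, 0.06, 0, 0, -0.2932, 0.1878, -0.0214, 0.06, 0, 0, -0.2932]

```text
time: 29.38
eef_pos: [0.4222, 0.3304, 0.1591]
tcp_rot: [0.594, 0.804, -0.001, -0.001]
contact_force: [-0.8, -0.0, 0.7]
opening: 0.65
finger_force: 0.0
```

```bash
python3 -W ignore - <<'E'
from h import *
s=ctrl.get_state();p,d=ctrl.read_camera('wrist');T=T_cw('wrist',s)
hsv=cv2.cvtColor(p,cv2.COLOR_RGB2HSV)
o=((hsv[...,0]>5)&(hsv[...,0]<22)&(hsv[...,1]>150)&(hsv[...,2]>215)).astype(np.uint8);o[:,:280]=0;o[:,370:]=0
r=cv2.minAreaRect(np.argwhere(o)[:,::-1].astype(np.float32));b=cv2.boxPoints(r);b=b[b[:,1].argsort()]
e=onplane('wrist',[b[:2].mean(0),b[2:].mean(0)],.02,T);u=(e[1]-e[0])/np.linalg.norm(e[1]-e[0]);t=e.mean(0)+u*.0375;t[2]=.0065
print(s['eef_pos'],r,np.degrees(np.arctan2(u[1],u[0])));chain([(t,down(np.arctan2(-u[1],-u[0])))])
E
```

```text
[0.4222085  0.33042326 0.15913599] ((322.0, 142.5), (151.0, 28.0), 90.0) -72.83882558080332
[-0.0027  0.0012  0.1533] [-0.0025  0.0005 -0.0033] -> [0.4246 0.3267 0.0065]
```

carry_out:
  deltas: [-0.001, 0.001, 0.045, 0, 0, 0, -0.002, 0.0012, 0.095, 0, 0, 0, -0.0027, 0.0012, 0.135, 0, 0, 0, -0.0027, 0.0012, 0.152, 0, 0, 0, -0.0027, 0.0012, 0.152, 0, 0, 0]

```text
time: 30.05
eef_pos: [0.4255, 0.3245, 0.0077]
tcp_rot: [0.597, 0.803, -0.002, -0.0]
contact_force: [-0.8, 0.4, -0.2]
opening: 0.647
finger_force: 0.0
```

carry_out:
  deltas: [0, 0, 0, 0, 0, 0, 0, 0, 0, 0, 0, 0, 0, 0, 0, 0, 0, 0, 0, 0, 0, 0, 0, 0]
  grip: 0
  grip_force: 100

```text
time: 30.55
eef_pos: [0.4269, 0.3258, 0.0103]
tcp_rot: [0.596, 0.803, 0.0, 0.001]
contact_force: [-0.3, -1.5, 5.4]
opening: 0.252
finger_force: 98.9
```

carry_out:
  deltas: [0, 0, -0.03, 0, 0, 0, 0, 0, -0.08, 0, 0, 0, 0, 0, -0.13, 0, 0, 0, 0, 0, -0.15, 0, 0, 0]

```text
time: 31.05
eef_pos: [0.4272, 0.3262, 0.1623]
tcp_rot: [0.596, 0.803, 0.002, 0.002]
contact_force: [0.2, 0.0, -2.5]
opening: 0.245
finger_force: 99.0
```

```bash
python3 -W ignore inhand.py | grep -E "handle|blade"; python3 -W ignore - <<'E'
from h import *
th=np.radians(15);tip=np.array([XM,YE-.018,.028+(.012+.002)/np.cos(th)-(-YE+.018+YR)*np.tan(th)]);print(tip)
d=np.array([0,-np.cos(th),-np.sin(th)]);n=np.array([0,-np.sin(th),np.cos(th)])
chain([(np.array([.437,.12,.2]),barpose(tip,np.radians(4))[1]),barpose(tip-.075*d+.05*n,th),barpose(tip-.075*d,th),barpose(tip,th)])
E
```

```text
handle tool x range [0.0007 0.0999] y 0.0007481894568695849 top z -0.009477969438967615 slope dz/dx,dy/dx [ 0.0004 -0.0093] [0.0035 0.0006]
blade 2022 [-0.0575 -0.0108 -0.0077] [-0.0219  0.0112  0.0048] [-0.0065  0.0021] [0.007  0.0005]
[ 0.437      -0.304       0.02159383]
[-0.2    -0.049  -0.0407] [-0.0088  0.0699  0.2934] -> [0.437 0.12  0.2  ]
[-0.1758  0.      0.0401] [0.    0.192 0.   ] -> [ 0.437  -0.0526  0.1478]
[-0.    0.    0.05] [0. 0. 0.] -> [ 0.437  -0.0396  0.0995]
[-0.075  0.    -0.   ] [0. 0. 0.] -> [ 0.437  -0.1121  0.0801]
```

```bash
sed -i 's/^L,H=.*/L,H=.1978,.0105/' h.py
cat > wp.py <<'E'
from h import *
import sys
th=np.radians(15);tip0=np.array([XM,YE-.018,.028+(.012+.002)/np.cos(th)-(-YE+.018+YR)*np.tan(th)])
d=np.array([0,-np.cos(th),-np.sin(th)]);n=np.array([0,-np.sin(th),np.cos(th)])
W=[(np.array([.437,.12,.2]),barpose(tip0,np.radians(4))[1]),barpose(tip0-.075*d+.05*n,th),barpose(tip0-.075*d,th),barpose(tip0,th)]
chain(W[int(sys.argv[1]):]);print(tipnow(),ctrl.get_state()['contact_force'])
E
python3 wp.py 0
```

```text
[-0.2    -0.049  -0.0407] [-0.0088  0.0699  0.2934] -> [0.437 0.12  0.2  ]
[-0.1792  0.      0.037 ] [0.    0.192 0.   ] -> [ 0.437  -0.0562  0.1506]
[-0.    0.    0.05] [0. 0. 0.] -> [ 0.437  -0.0432  0.1023]
[-0.075  0.    -0.   ] [0. 0. 0.] -> [ 0.437  -0.1157  0.0829]
(array([0.48332599, 0.13627786, 0.14884337]), np.float64(-0.045012540997380876), np.float64(16.8168111680888)) [ 0.18838706 -0.32151236 -2.51434579]
```

carry_out:
  deltas: [-0.04, -0.01, -0.008, 0, 0.014, 0.059, -0.08, -0.02, -0.016, 0, 0.028, 0.117, -0.12, -0.029, -0.024, 0, 0.042, 0.176, -0.16, -0.039, -0.032, 0, 0.056, 0.235, -0.2, -0.049, -0.0407, -0.0088, 0.0699, 0.2934]

```text
time: 31.82
eef_pos: [0.4352, 0.1184, 0.1968]
tcp_rot: [0.707, 0.706, 0.022, -0.027]
contact_force: [0.4, 0.2, -3.1]
opening: 0.248
finger_force: 98.9
```

carry_out:
  deltas: [-0.045, 0, 0.005, 0, 0.048, 0, -0.09, 0, 0.015, 0, 0.096, 0, -0.135, 0, 0.026, 0, 0.144, 0, -0.1792, 0, 0.037, 0, 0.192, 0, -0.1792, 0, 0.037, 0, 0.192, 0]

```text
time: 32.45
eef_pos: [0.4346, -0.0588, 0.1467]
tcp_rot: [0.704, 0.699, 0.09, -0.095]
contact_force: [0.0, 0.9, -3.0]
opening: 0.245
finger_force: 98.9
```

```bash
python3 wp.py 2
```

```text
[0.0036 0.0026 0.0468] [-0.0067 -0.0003 -0.0081] -> [ 0.437  -0.0432  0.1023]
[-0.075  0.    -0.   ] [0. 0. 0.] -> [ 0.437  -0.1157  0.0829]
(array([ 0.43297597, -0.24708526,  0.08527514]), np.float64(15.014684635608303), np.float64(-0.3465765614595065)) [ 0.03069485  0.86693873 -3.03368281]
```

carry_out:
  deltas: [0.001, 0.001, 0.02, 0, 0, -0.004, 0.003, 0.002, 0.035, 0, 0, -0.008, 0.0036, 0.0026, 0.044, -0.004, 0, -0.008, 0.0036, 0.0026, 0.044, -0.004, 0, -0.008]

```text
time: 32.95
eef_pos: [0.4382, -0.0407, 0.1072]
tcp_rot: [0.698, 0.704, 0.092, -0.092]
contact_force: [-0.5, 0.6, -2.1]
opening: 0.246
finger_force: 98.9
```

```bash
python3 wp.py 3
```

```text
[-0.0787 -0.0018  0.0041] [-0.0011  0.0007  0.008 ] -> [ 0.437  -0.1157  0.0829]
(array([ 0.43973922, -0.22908159,  0.0460333 ]), np.float64(14.957687690600714), np.float64(0.45938321269852156)) [-0.48101465  0.57257281 -2.13850414]
```

carry_out:
  deltas: [-0.012, -0.001, 0.003, 0, 0, 0.004, -0.025, -0.0018, 0.0041, 0, 0, 0.008, -0.038, -0.0018, 0.0041, 0, 0, 0.008, -0.05, -0.0018, 0.0041, 0, 0, 0.008, -0.05, -0.0018, 0.0041, 0, 0, 0.008]

```text
time: 33.58
eef_pos: [0.4375, -0.0901, 0.0911]
tcp_rot: [0.702, 0.7, 0.092, -0.091]
contact_force: [-0.5, -0.0, -2.7]
opening: 0.248
finger_force: 98.9
```

```bash
python3 wp.py 3
```

```text
[-0.0268 -0.0004  0.0014] [ 0.0014  0.0014 -0.0029] -> [ 0.437  -0.1157  0.0829]
(array([ 0.43693214, -0.27857472,  0.0300658 ]), np.float64(14.920376692213614), np.float64(-0.178206576732201)) [-0.46043687 -0.03437821 -2.7233023 ]
```

carry_out:
  deltas: [-0.008, 0, 0.0005, 0, 0, 0, -0.016, 0, 0.001, 0, 0, 0, -0.022, 0, 0.0014, 0, 0, 0, -0.0268, 0, 0.002, 0, 0, 0, -0.0268, 0, 0.003, 0, 0, 0]

```text
time: 34.2
eef_pos: [0.4374, -0.1144, 0.0814]
tcp_rot: [0.702, 0.701, 0.092, -0.091]
contact_force: [0.6, 0.5, -1.9]
opening: 0.242
finger_force: 98.9
```

carry_out:
  deltas: [0.0003, 0, 0.0042, 0, -0.035, 0, 0.0006, 0, 0.0084, 0, -0.07, 0, 0.0008, 0, 0.0126, 0, -0.105, 0, 0.001, 0, 0.0158, 0, -0.131, 0, 0.001, 0, 0.0158, 0, -0.131, 0]

```text
time: 34.83
eef_pos: [0.4372, -0.1084, 0.0662]
tcp_rot: [0.706, 0.706, 0.046, -0.046]
contact_force: [0.5, 0.1, -2.4]
opening: 0.241
finger_force: 98.9
```

```bash
cat >> h.py <<'E'
def ecc():
    b=cv2.resize(np.load('avg_side.npy')[120:200,300:410].astype(np.uint8)[:,:,::-1],None,fx=7,fy=7,interpolation=cv2.INTER_CUBIC)
    a=np.mean([ctrl.read_camera('side')[0].astype(float) for _ in range(3)],0).astype(np.uint8)[120:200,300:410,::-1];a=cv2.resize(a,None,fx=7,fy=7,interpolation=cv2.INTER_CUBIC)
    A,B=[cv2.cvtColor(i,cv2.COLOR_BGR2GRAY)[140:280,110:230].astype(np.float32) for i in(a,b)]
    cc,W=cv2.findTransformECC(B,A,np.eye(2,3,dtype=np.float32),cv2.MOTION_TRANSLATION);print('rise vs rested, mm ~%.2f'%(-W[1,2]/7/.29),round(cc,3))
E
sed -i 's/range(332,350)/range(334,350)/;s/range(152,167)/range(155,171)/' h.py
python3 -c "
from h import *
tip();ecc()"
```

```text
t34.83 th7.40 tip [ 0.4372 -0.3032  0.0303] edge-lift 13.6 F [ 0.5  0.1 -2.4] M [-0.15 -0.01  0.06]
155 ####oooo..######
156 ####ooooRR######
157 ####ooooRR.#####
158 ####oo#.RRR#####
159 ########RRR.####
160 ########RR..####
161 ########oRR..###
162 .########R...###
163 .o########...###
164 ..########...###
165 ..#########..###
166 ...########..###
167 ...#############
168 ....############
169 ....o###########
170 .....###########
depth [1.384 1.388 1.392 1.392 1.388 1.216]
rise vs rested, mm ~0.05 0.997
```

carry_out:
  deltas: [0.0001, 0, 0.0011, 0, -0.0087, 0, 0.0001, 0, 0.0021, 0, -0.0175, 0, 0.0002, 0, 0.0036, 0, -0.03, 0, 0.0002, 0, 0.0036, 0, -0.03, 0]

```text
time: 35.62
eef_pos: [0.4373, -0.1085, 0.0628]
tcp_rot: [0.707, 0.706, 0.035, -0.035]
contact_force: [-0.6, -1.7, -2.3]
opening: 0.246
finger_force: 98.9
```

```bash
python3 -c "
from h import *
tip();ecc()"
```

```text
t35.62 th5.65 tip [ 0.4372 -0.3043  0.0329] edge-lift 15.7 F [-0.6 -1.7 -2.3] M [-0.22  0.06 -0.05]
155 ###oooo#########
156 ###ooooo########
157 ####oooo.#######
158 ####ooo.RR######
159 ####ooo.RR.#####
160 #######.RRR#####
161 ########RRR#####
162 ########.R..####
163 #########o...###
164 .########o...###
165 .#########...###
166 ..########...###
167 ..o########..###
168 ...#############
169 ...o############
170 ....############
depth [1.18  1.386 1.383 1.39  1.397 1.402]
rise vs rested, mm ~0.05 0.997
```

carry_out:
  deltas: [0, 0, 0.0011, 0, -0.0087, 0, 0.0001, 0, 0.0019, 0, -0.0157, 0, 0.0001, 0, 0.0019, 0, -0.0157, 0]

```text
time: 36.3
eef_pos: [0.4376, -0.1084, 0.0616]
tcp_rot: [0.707, 0.706, 0.03, -0.029]
contact_force: [-3.5, -1.3, 3.0]
opening: 0.245
finger_force: 99.6
```

```bash
python3 -c "
from h import *
tip();ecc()"
```

```text
t36.30 th4.76 tip [ 0.4374 -0.3046  0.0347] edge-lift 17.3 F [-3.5 -1.3  3. ] M [-0.03  0.45 -0.06]
155 ##oooo##########
156 ###oooo#########
157 ###ooooo.#######
158 ####ooo.R#######
159 ####ooo.R.######
160 ####oo#.RR.#####
161 #######.RRR#####
162 ########RR.#####
163 ########oW..####
164 #########o...###
165 .########o...###
166 .#########...###
167 ..########..o###
168 ..o########.####
169 ...#############
170 ...o############
depth [1.177 1.174 1.392 1.385 1.391 1.396]
rise vs rested, mm ~0.33 0.996
```

carry_out:
  deltas: [0, 0, 0.0006, 0, -0.005, 0, 0, 0, 0.0012, 0, -0.01, 0, 0, 0, 0.0012, 0, -0.01, 0]

```text
time: 36.98
eef_pos: [0.4377, -0.1082, 0.0604]
tcp_rot: [0.707, 0.706, 0.026, -0.026]
contact_force: [-3.0, -0.0, 7.0]
opening: 0.243
finger_force: 100.1
```

```bash
python3 -c "
from h import *
tip();ecc()"
```

```text
t36.98 th4.20 tip [ 0.4375 -0.3047  0.0355] edge-lift 17.9 F [-3. -0.  7.] M [ 0.07  0.59 -0.04]
155 #ooooo##########
156 ##ooooo#########
157 ###oooo#########
158 ###oooo#########
159 ####ooo..#######
160 ###oo##...######
161 #######..R.#####
162 ########.RR.####
163 ########.WWW####
164 #########WWW####
165 #########oWW.###
166 .#########oo####
167 .###############
168 ..##############
169 ..##############
170 ...#############
depth [1.172 1.175 1.174 1.387 1.39  1.398]
rise vs rested, mm ~0.79 0.996
```

The foot's end has jumped about 2 px to the right (columns 343–345), as predicted for past centre. The rise is only about 0.8 mm above the earlier rest. I'll ease it down.

carry_out:
  deltas: [0, 0, -0.0006, 0, 0.005, 0, 0, 0, -0.0012, 0, 0.01, 0, 0, 0, -0.0018, 0, 0.015, 0, 0.0001, 0, -0.0024, 0, 0.02, 0, 0.0001, 0, -0.0024, 0, 0.02, 0]

```text
time: 37.9
eef_pos: [0.4376, -0.1084, 0.0621]
tcp_rot: [0.707, 0.706, 0.033, -0.032]
contact_force: [-1.0, -2.6, 1.7]
opening: 0.243
finger_force: 99.5
```

carry_out:
  deltas: [0, 0, -0.0007, 0, 0.0058, 0, 0.0001, 0, -0.0014, 0, 0.0116, 0, 0.0001, 0, -0.0021, 0, 0.0175, 0, 0.0001, 0, -0.0031, 0, 0.0262, 0, 0.0001, 0, -0.0042, 0, 0.035, 0]

```text
time: 38.52
eef_pos: [0.437, -0.108, 0.0662]
tcp_rot: [0.706, 0.705, 0.046, -0.046]
contact_force: [-0.5, -0.0, -2.6]
opening: 0.244
finger_force: 98.9
```

```bash
python3 -c "
from h import *
tip();ecc()"
```

```text
t38.52 th7.45 tip [ 0.4368 -0.3028  0.0301] edge-lift 13.3 F [-0.5 -0.  -2.6] M [-0.04  0.04 -0.01]
155 ####oooo.o######
156 ####oooo.R######
157 ####oooo.R.#####
158 ####oo#..RR#####
159 ########.RRR####
160 ########.RRR####
161 ########oRRR.###
162 .########RRR.###
163 .o#######oW..###
164 ..########WW.###
165 ..########WW.###
166 ...#######oWo###
167 ...o############
168 ....############
169 ....o###########
170 .....###########
depth [1.386 1.384 1.385 1.388 1.392 1.21 ]
rise vs rested, mm ~-0.12 0.995
```

carry_out:
  deltas: [0.0001, 0, -0.003, 0, 0.0175, 0, 0.0003, 0, -0.006, 0, 0.035, 0, 0.0005, 0, -0.009, 0, 0.0524, 0, 0.0008, 0, -0.012, 0, 0.0698, 0, 0.0008, 0, -0.012, 0, 0.0698, 0]

```text
time: 39.45
eef_pos: [0.4376, -0.1096, 0.0787]
tcp_rot: [0.704, 0.703, 0.07, -0.069]
contact_force: [0.2, 0.4, -3.3]
opening: 0.244
finger_force: 98.9
```

carry_out:
  deltas: [0.008, 0, 0, 0, 0, 0, 0.02, 0, 0, 0, 0, 0, 0.035, 0, 0, 0, 0, 0, 0.055, 0, 0, 0, 0, 0, 0.075, 0, 0, 0, 0, 0]

```text
time: 40.08
eef_pos: [0.4372, -0.0341, 0.0934]
tcp_rot: [0.704, 0.703, 0.07, -0.07]
contact_force: [0.8, 0.0, -2.8]
opening: 0.244
finger_force: 98.9
```

carry_out:
  deltas: [0.003, 0, -0.04, 0, 0, 0, 0.01, 0, -0.08, 0, 0, 0, 0.01, 0, -0.11, 0, 0, 0, 0.01, 0, -0.11, 0, 0, 0]

```text
time: 40.58
eef_pos: [0.4388, -0.0475, 0.2057]
tcp_rot: [0.704, 0.704, 0.071, -0.067]
contact_force: [0.1, -0.1, -2.4]
opening: 0.245
finger_force: 99.1
```

Run:
```python
from h import *
print(tipnow())
hd=down(np.radians(106.8))
chain([(np.array([.437,.13,.19]),barpose([0,0,0],0)[1]),(np.array([.424,.328,.158]),hd),(np.array([.424,.328,.0115]),hd)])
```

```text
(array([ 0.43904267, -0.23948322,  0.15690728]), np.float64(11.216998080716305), np.float64(-0.03808663033763888))
[ 0.1711 -0.0021  0.0499] [ 0.0067 -0.1958 -0.    ] -> [0.437 0.13  0.19 ]
[ 0.198 -0.013  0.032] [ 0.      0.     -0.2932] -> [0.424 0.328 0.158]
[0.     0.     0.1465] [0. 0. 0.] -> [0.424  0.328  0.0115]
```

carry_out:
  deltas: [0.035, 0, 0.01, 0, -0.04, 0, 0.07, -0.001, 0.02, 0, -0.08, 0, 0.105, -0.001, 0.03, 0, -0.12, 0, 0.14, -0.002, 0.04, 0, -0.16, 0, 0.1711, -0.0021, 0.0499, 0.0067, -0.1958, 0]

```text
time: 41.2
eef_pos: [0.4335, 0.1319, 0.1854]
tcp_rot: [0.707, 0.707, -0.003, -0.004]
contact_force: [0.1, -0.3, -2.4]
opening: 0.24
finger_force: 99.0
```

carry_out:
  deltas: [0.04, -0.003, 0.006, 0, 0, -0.06, 0.08, -0.005, 0.012, 0, 0, -0.12, 0.12, -0.008, 0.019, 0, 0, -0.18, 0.16, -0.011, 0.026, 0, 0, -0.235, 0.198, -0.013, 0.032, 0, 0, -0.2932]

```text
time: 41.82
eef_pos: [0.42, 0.3294, 0.1534]
tcp_rot: [0.595, 0.803, -0.003, -0.004]
contact_force: [1.2, -0.1, -2.5]
opening: 0.24
finger_force: 99.1
```

carry_out:
  deltas: [0, 0, 0.03, 0, 0, 0, 0, 0, 0.07, 0, 0, 0, 0, 0, 0.11, 0, 0, 0, 0, 0, 0.132, 0, 0, 0, 0, 0, 0.132, 0, 0, 0]

```text
time: 42.45
eef_pos: [0.4177, 0.3272, 0.0203]
tcp_rot: [0.596, 0.803, -0.005, -0.005]
contact_force: [-0.4, -0.6, -2.5]
opening: 0.241
finger_force: 98.9
```

carry_out:
  deltas: [0, 0, 0, 0, 0, 0, 0, 0, 0, 0, 0, 0]

```text
time: 42.7
eef_pos: [0.4224, 0.3291, 0.0257]
tcp_rot: [0.596, 0.803, 0.0, -0.003]
contact_force: [0.2, -0.5, -2.5]
opening: 0.244
finger_force: 98.9
```

Run:
```python
from h import *
hd=down(np.radians(106.8));chain([(np.array([.424,.328,.0108]),hd)]);print(tipnow(),ctrl.get_state()['contact_force'])
```

```text
[-0.0015  0.0013  0.0149] [-0.0024 -0.0047 -0.0004] -> [0.424  0.328  0.0108]
(array([0.47945436, 0.13971466, 0.01423843]), np.float64(0.2676192405147994), np.float64(16.775323738782774)) [ 0.22422356 -0.47161214 -2.54093139]
```

carry_out:
  deltas: [0, 0, 0.005, 0, -0.003, 0, 0, 0, 0.01, 0, -0.005, 0, 0, 0, 0.013, 0, -0.005, 0, 0, 0, 0.0145, 0, -0.005, 0, 0, 0, 0.0145, 0, -0.005, 0]

```text
time: 43.32
eef_pos: [0.4215, 0.3285, 0.0104]
tcp_rot: [0.596, 0.803, -0.003, -0.001]
contact_force: [-1.7, -1.2, 2.7]
opening: 0.244
finger_force: 99.6
```

carry_out:
  deltas: [0, 0, 0, 0, 0, 0, 0, 0, 0, 0, 0, 0]

```text
time: 43.58
eef_pos: [0.4215, 0.3285, 0.0103]
tcp_rot: [0.596, 0.803, -0.002, -0.001]
contact_force: [-2.9, -2.4, 5.4]
opening: 0.248
finger_force: 99.9
```

carry_out:
  deltas: [0, 0, 0, 0, 0, 0, 0, 0, 0, 0, 0, 0, 0, 0, 0, 0, 0, 0, 0, 0, 0, 0, 0, 0]
  grip: 65

```text
time: 44.08
eef_pos: [0.4217, 0.3285, 0.0099]
tcp_rot: [0.596, 0.803, -0.002, -0.001]
contact_force: [0.2, 0.1, 0.4]
opening: 0.651
finger_force: 0.0
```

carry_out:
  deltas: [0, 0, -0.03, 0, 0, 0, 0, 0, -0.08, 0, 0, 0, 0, 0, -0.13, 0, 0, 0, 0, 0, -0.18, 0, 0, 0, 0, 0, -0.2, 0, 0, 0]

```text
time: 44.7
eef_pos: [0.4239, 0.3298, 0.2142]
tcp_rot: [0.596, 0.803, 0.001, 0.0]
contact_force: [0.8, -0.1, -1.0]
opening: 0.648
finger_force: 0.0
```

carry_out:
  deltas: [0.047, -0.017, -0.005, 0, 0, -0.125, 0.094, -0.034, -0.01, 0, 0, -0.25, 0.14, -0.051, -0.01, 0, 0, -0.375, 0.187, -0.068, -0.01, 0, 0, -0.496]

```text
time: 45.2
eef_pos: [0.3024, 0.4895, 0.2202]
tcp_rot: [0.379, 0.925, -0.002, -0.001]
contact_force: [0.0, 0.4, 0.3]
opening: 0.648
finger_force: 0.0
```

carry_out:
  deltas: [0.049, 0.008, -0.002, 0, 0, -0.125, 0.098, 0.016, -0.003, 0, 0, -0.25, 0.147, 0.025, -0.005, 0, 0, -0.375, 0.1957, 0.0328, -0.006, 0, 0, -0.499, 0.1957, 0.0328, -0.006, 0, 0, -0.499]

```text
time: 45.82
eef_pos: [0.1853, 0.6515, 0.2257]
tcp_rot: [0.139, 0.99, -0.001, -0.002]
contact_force: [0.1, 0.5, -0.0]
opening: 0.648
finger_force: 0.0
```

```bash
python3 -W ignore - <<'E'
from h import *
np.set_printoptions(precision=4,suppress=True)
for c in('scene','side'):
  T=T_cw(c);p,d=ctrl.read_camera(c);Q=cloud(c,d,T);h=cv2.cvtColor(p,cv2.COLOR_RGB2HSV).astype(int)
  k=(Q[...,0]>.38)&(Q[...,0]<.49)&(Q[...,1]<-.18)&(Q[...,1]>-.255)&(Q[...,2]>.034)&(Q[...,2]<.05);print(c,'ridge',k.sum(),Q[k].mean(0))
  yl=(h[...,0]>16)&(h[...,0]<32)&(h[...,1]>150)&(h[...,2]>120)&(Q[...,1]<-.25)&(Q[...,1]>-.35)&(Q[...,0]>.38)&(Q[...,0]<.5)&(Q[...,2]>.02);print('  yellow',yl.sum(),Q[yl].mean(0))
  b=(Q[...,0]>.34)&(Q[...,0]<.56)&(Q[...,1]>0)&(Q[...,1]<.5)&(h[...,1]<110)&(h[...,2]>100)&(Q[...,2]<.05)&(Q[...,2]>.002);b=cv2.morphologyEx(b.astype(np.uint8),cv2.MORPH_OPEN,np.ones((3,3)))>0
  print('  blade',b.sum(),Q[b].mean(0),np.percentile(Q[b][:,2],[5,95]))
tip();ecc()
E
```

```text
scene ridge 113 [ 0.4337 -0.2248  0.0385]
  yellow 163 [ 0.434  -0.3046  0.0584]
  blade 691 [0.4566 0.2146 0.0092] [0.0036 0.0361]
side ridge 117 [ 0.439  -0.2242  0.0387]
  yellow 124 [ 0.4385 -0.3036  0.0585]
  blade 578 [0.4544 0.2243 0.0075] [0.0042 0.0107]
t45.92 th0.19 tip [0.3773 0.5943 0.2144] edge-lift 192.5 F [-0.4  1.  -0.5] M [-0.02 -0.04 -0.  ]
155 ........RRRR#oo#
156 ........RRRR....
157 ........RRRR....
158 .........RRR....
159 .........RRR....
160 .........RRR....
161 .........RRR....
162 .........RRR....
163 ........oWW.....
164 .........WWW....
165 .........WWW....
166 .........oWW....
167 .........#oo....
168 .........##.....
169 ...............W
170 ...............W
depth [1.381 1.388 1.389 1.39  1.39  1.396]
rise vs rested, mm ~-0.18 0.995
```

The foot now leans past centre (column 343.5 at the top, 344.2 at the tip) and holds the load. The grinder and block have not moved, and the bar lies flat.

```bash
python3 -c "
from plant import ctrl
print(ctrl.sign_off())"
```

```text
the job is handed in; nothing more can be done
None
```

The grinder now rests on its red service foot, fully down and past centre; the first lift stopped just short, so I pried a second time, going under about 1 mm past the foot's need. The bar lies flat, well clear, the block and grinder are in place, and the job is handed in.

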